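# Set up the ultrasonic cleaner with its beakers and strainers

### The job

Get the ultrasonic cleaner ready for a batch of small phone parts: lay the two-hole beaker cover on the tank with its lip inside the tank opening, then hang each beaker by its collar in the hole it fits, and only when both are hanging lower each wire strainer into the beaker it fits until its flange sits on the glass rim. Set everything down gently without letting it drop, keep the strainers upright because there are parts in them, and leave the tip cleaner, the phone and the screwdriver where they lie.

Things in the scene. Friction and masses are not known exactly. Their poses are not given: they have to be found in the camera images.
- cleaner: Ultrasonic cleaner, fixed: white box 165 (x) x 215 (y) x 130 mm high, flat steel rim, blue control panel on its +x side, black grips on its y sides. Its top is an open tank 130 (x) x 180 (y) mm, 68 mm deep, centred in the box. Origin at the centre of its underside, z up; the rim is 130 mm above it.
- cover_mid (a point): Beaker cover, 0.3 kg: steel plate 152 (x) x 202 (y) x 3 mm, holes 58 mm wide at y -45 and 48 mm at y +45 (mm from this point). Handle bar along x, black, 12 thick, 46 long, at z +21, its uprights at x -34, +34. Plate top at z -14, underside (rests on rim) z -17; lip below it 118 x 168, down to z -27 (6 mm play each side in the tank). Starts lip down on the bench. Either way round is right.
- beaker_large_mid (a point): Large glass beaker, 75 g: 52 mm outside diameter, 80 mm high, bore 47 mm, wall 2.5 mm, rounded foot. A black collar 70 mm in diameter surrounds it from 44 to 50 mm above the foot; 30 mm of bare glass stands above the collar. Point on its axis half-way up (40 mm above the foot), z up. Hung, the collar's underside rests on the cover around the 58 mm hole.
- beaker_small_mid (a point): Small glass beaker, 75 g: 42 mm outside diameter, 76 mm high, bore 37 mm, wall 2.5 mm, rounded foot. A red collar 60 mm in diameter surrounds it from 40 to 46 mm above the foot; 30 mm of bare glass stands above the collar. Point on its axis half-way up (38 mm above the foot), z up. Hung, the collar's underside rests on the cover around the 48 mm hole.
- strainer_large_mid (a point): Large wire strainer, 70 g, brass-coloured parts in it: round basket 40 mm in diameter, rounded foot, flange 56 mm in diameter from 45 to 48 mm above the foot, and a bail with a blue grip bar along x, 10 mm thick, 32 mm long, its centre 82 mm above the foot; 87 mm high. Point on its axis 43.5 mm above the foot, z up. Fits the 47 mm bore; in place the flange lies on the beaker's rim.
- strainer_small_mid (a point): Small wire strainer, 70 g, brass-coloured parts in it: round basket 30 mm in diameter, rounded foot, flange 46 mm in diameter from 45 to 48 mm above the foot, and a bail with a yellow grip bar along x, 10 mm thick, 22 mm long, its centre 82 mm above the foot; 87 mm high. Point on its axis 43.5 mm above the foot, z up. Fits the 37 mm bore; in place the flange lies on the beaker's rim.
- tip_cleaner_mid (a point): Soldering-tip cleaner, not to be moved: low round black pot, 60 mm in diameter, 34 mm high, with brass wool in it. Point on its axis, 17 mm up.
- phone_mid (a point): Blue phone lying screen up, not to be moved: 72 (x) x 148 (y) x 8 mm. Point at its centre, 4 mm up.
- screwdriver: Screwdriver with a red handle lying on the bench, not to be moved: 160 mm long along its x axis, handle towards -x. Origin at its underside, near the middle.
There are look-alikes about, which are no part of the job. Leave any orange look-alike of the part that bears beaker_large_mid alone.

How it is judged (in metres and radians):
On the way, in this order (a step that is already met when the one before it is completed fails the run):
1. the cover is seated on the tank and released (horizontal distance between cover_mid and cleaner below 0.012 m and angle between the y axis of cover_mid and the y axis of cleaner, either way round below 0.14 rad and z of cover_mid in the frame of cleaner between 0.143 and 0.151 m and angle between cover_mid's own z axis and vertical below 0.05 rad and contact force between cover and the fingers below 0.05 N), for 0.2 s.
2. both beakers hang home in their own holes, no strainer in either yet (horizontal distance between cover_mid and cleaner below 0.012 m and angle between the y axis of cover_mid and the y axis of cleaner, either way round below 0.14 rad and z of cover_mid in the frame of cleaner between 0.143 and 0.151 m and angle between cover_mid's own z axis and vertical below 0.05 rad and y of beaker_large_mid in the frame of cover_mid between -0.053 and -0.037 m and x of beaker_large_mid in the frame of cover_mid between -0.008 and 0.008 m and z of beaker_large_mid in the frame of cover_mid between -0.021 and -0.015 m and angle between each of beaker_large_mid, beaker_small_mid's own z axis and vertical below 0.09 rad and y of beaker_small_mid in the frame of cover_mid between 0.037 and 0.053 m and x of beaker_small_mid in the frame of cover_mid between -0.008 and 0.008 m and z of beaker_small_mid in the frame of cover_mid between -0.019 and -0.013 m and distance between strainer_large_mid and beaker_large_mid above 0.06 m and distance between strainer_small_mid and beaker_small_mid above 0.06 m), for 0.2 s.
3. both strainers are nested in their beakers (y of beaker_large_mid in the frame of cover_mid between -0.053 and -0.037 m and x of beaker_large_mid in the frame of cover_mid between -0.008 and 0.008 m and z of beaker_large_mid in the frame of cover_mid between -0.021 and -0.015 m and angle between each of beaker_large_mid, beaker_small_mid's own z axis and vertical below 0.09 rad and y of beaker_small_mid in the frame of cover_mid between 0.037 and 0.053 m and x of beaker_small_mid in the frame of cover_mid between -0.008 and 0.008 m and z of beaker_small_mid in the frame of cover_mid between -0.019 and -0.013 m and horizontal distance between strainer_large_mid and beaker_large_mid below 0.007 m and z of strainer_large_mid in the frame of beaker_large_mid between 0.0355 and 0.0415 m and angle between each of strainer_large_mid, strainer_small_mid's own z axis and vertical below 0.12 rad and horizontal distance between strainer_small_mid and beaker_small_mid below 0.007 m and z of strainer_small_mid in the frame of beaker_small_mid between 0.0335 and 0.0395 m), for 0.2 s.
At the end, for the whole second after the job is handed in: Cover flat on the tank rim, lip inside (centre within 12 mm, either way round); each beaker hanging upright in its own hole, collar on the plate (within 8 mm of centre, 3 mm in height); each strainer in its beaker, flange on the rim (7 mm, 3 mm); all released and at rest (all of step 3 and horizontal distance between cover_mid and cleaner below 0.012 m and angle between the y axis of cover_mid and the y axis of cleaner, either way round below 0.14 rad and z of cover_mid in the frame of cleaner between 0.143 and 0.151 m and angle between cover_mid's own z axis and vertical below 0.05 rad and linear speed of each of cover, beaker_large, beaker_small, strainer_large, strainer_small below 0.01 m/s); the robot touches nothing.
It fails at once if a strainer is tipped by more than 40 degrees (parts spilled) (angle between any of strainer_large_mid, strainer_small_mid's own z axis and vertical above 0.7 rad).
It fails at once if the cover, a beaker or a strainer is let fall (faster than 0.6 m/s while not held: a drop of about 2 cm) ((linear speed of cover above 0.6 m/s and contact force between cover and the fingers below 0.05 N) or (linear speed of beaker_large above 0.6 m/s and contact force between beaker_large and the fingers below 0.05 N) or (linear speed of beaker_small above 0.6 m/s and contact force between beaker_small and the fingers below 0.05 N) or (linear speed of strainer_large above 0.6 m/s and contact force between strainer_large and the fingers below 0.05 N) or (linear speed of strainer_small above 0.6 m/s and contact force between strainer_small and the fingers below 0.05 N)).
It fails at once if the tip cleaner, phone or screwdriver is shifted by more than 25 mm (distance of any of tip_cleaner_mid, phone_mid, screwdriver from where it was at the start of the episode above 0.025 m).
It also fails if it takes over 141 s, if anything falls off the work surface, if the arm or the gripper's body presses on something with over 40 N, if the wrist force passes 120 N, or if a joint passes its speed limit or range.

### The arm

A 7-joint arm with a two-finger parallel gripper is mounted at the origin on the work surface. World frame = base frame: x ahead of the robot, y to its left, z up, the work surface at z = 0. Lengths are in mm, angles in rad, forces in N, time in s.
With the tool pointing down it reaches from about 350 to 900 mm from the base axis. Payload 8.1 kg.
Tool frame: the origin (TCP) lies at the very end of the fingers, on their centre line; the grasp point (between the pads) lies 19 mm behind it (hold_point_z is the z of the grasp point in the tool frame, in mm); z points along the fingers, y is the direction in which the jaws open and shut (so a half turn about z gives the same grasp; the last joint's range is limited). The gripper opens to 92 mm and grips with 3 to 60 N. Pads are 19 mm wide; open, the fingers measure 130 mm over their backs; the gripper's body (75 mm by 190 mm) begins 47 mm behind the grasp point.
Start: joints at [-1.319, 0.434, 0.025, 1.573, -0.012, 1.134, -0.075], TCP at [217.154, 586.076, 226.742] pointing down, gripper open.
Joint ranges: [-2.62, 2.62], [-0.44, 2.09], [-1.27, 1.32], [0.08, 2.57], [-1.32, 4.46], [0.12, 2], [-2.74, 2.74]. Speed limits (rad/s): [2.22, 2.22, 3.01, 3.01, 3.14, 3.14, 3.14].

### API

Orientations are given as a 3x3 rotation matrix whose columns are the frame's x, y, z axes.
In Python, from workcell import * gives the robot as it stands. The module is installed in compiled form; this text tells all that it offers.
- The arm moves only by the tool move_arm, never from a script. Its arguments are lists of equal length, an entry for each row: "offset": the shift along the tool's x, y, z in m, a list of three; "rotation": the turn, a rotation vector about the tool's x, y, z in degrees, a list of three; "jaw": the finger opening in m, from 0 to 0.0918. A call has exactly 5 rows; each row is the pose to reach, as a shift and turn from the pose commanded when the call began, along the tool's axes at that moment; what a row does not reach only later rows make up. A row lasts 1/10 s, in which the tool goes at most 50 mm and 8.59 degrees, less where a joint would pass 70% of its speed; a pose out of reach is approached as far as the arm can. A call with a gripper value outside its range is refused whole. The fingers move at their own pace and stop on an object; "squeeze" is the grip in N (left out, the last holds). Time passes only in rows, so rows that repeat a pose let the fingers close, or fill a call up. It gives the time, the measured TCP pose, the force and the opening at its end, in the units of the state.
- read_state(): the state, without advancing time (a new reading comes with each control period).
- read_camera(name): name is "scene" or "top"; returns the picture (480x640x3 uint8, blue, green, red); there is no depth.
- camera_params(name): a dict with "intrinsics" (3x3 intrinsics, pixels), "position" and "orientation" of the camera in the world. Camera axes: x right, y up, looking along -z (the intrinsics and any distortion apply to the point x, -y, -z); pixel columns grow to the right and rows downward; lengths in mm; the calibration is good to about 2 mm. A picture is of the moment at which its call begins. camera_params takes no time and is no camera call.
- hand_in(): hands the job in, once; it reports no verdict.
Trained networks look in the newest picture that a camera, given by its name, has taken for a name from the list of things; names that differ only in an ending like _2 or _b are one class to them, and where a whole thing is asked for, a point or a joint stands for the part that bears it (a point fixed in the world has none). Each returns a list of dicts, best first, with "score" (0 to 1); they miss things now and then, are a little off and sometimes report something else, mostly with a low value. They report only what shows in the picture. A call takes as long as a camera call. They do not tell look-alikes from the thing itself.
- outline_of(camera, query): "mask" (480x640 bool, what is visible of it) and "xy" ([column, row] in pixels, amid what is visible of it).
- pinpoint(camera, query): "xy" ([column, row] in pixels: a listed point, or the origin of a listed thing).
The state is a dict: "time": time; "joint_pos": joint angles; "joint_vel": joint speeds; "joint_efforts": joint torques, N m; "ee_pos": TCP position; "orientation": TCP orientation; "force": force on the tool from outside, world axes, zero at the start; "torque": the same for the moment, N m; "opening": finger opening in mm.
Only numpy, scipy, OpenCV 4.12 (cv2) and the standard library are available. Lean on these libraries where they do the work, as an engineer would, in place of code of your own. Each camera call takes 0.05 s, during which the arm holds its last target. There are 200 camera calls.

## Working session

There is one attempt and no reset: what is moved stays moved. The work goes in short steps, Python scripts to look and compute and a tool call to move; the robot and the scene stay as the last step left them, time stands still between calls to the robot, and variables do not carry over. Pictures are saved under pics/ and viewed, about 12 in all and at most 16, crops included, and the job is handed in when it is done.

Besides the shell and the picture viewer there is one more tool, called after "Call:" as name(argument=value, ...) on one line, values as JSON. move_arm: Moves the arm, as the interface text tells. Its arguments: {"type":"object","properties":{"offset":{"type":"array","items":{"type":"array","items":{"type":"number"}}},"rotation":{"type":"array","items":{"type":"array","items":{"type":"number"}}},"jaw":{"type":"array","items":{"type":"number"}},"squeeze":{"type":"number"}},"required":["offset","rotation","jaw"]}

```bash
mkdir -p pics; ls; python3 - <<'E'
from workcell import *
import cv2
s=read_state()
print({k:(v if not hasattr(v,'round') else v) for k,v in s.items()})
for c in("scene","top"):
    cv2.imwrite(f"pics/{c}0.png",read_camera(c)); print(c,camera_params(c))
E
```

```text
pics
{'time': 0.0, 'joint_pos': array([-1.31856949,  0.43520612,  0.02494804,  1.57406043, -0.01160672,
        1.13401095, -0.07513581]), 'joint_vel': array([-0.00156044,  0.00083237,  0.00081174, -0.00158512, -0.0009167 ,
        0.00026427, -0.00038471]), 'joint_efforts': array([-6.94363353e-04, -6.67840576e+01,  9.84433182e-01, -3.14451098e+01,
       -6.06385432e-02,  4.33255406e-02,  1.65786801e-04]), 'ee_pos': array([217.00638353, 585.5862915 , 225.96934164]), 'orientation': array([[-9.37676997e-01,  3.47507806e-01, -4.17837930e-04],
       [ 3.47508035e-01,  9.37675833e-01, -1.48220437e-03],
       [-1.23281060e-04, -1.53503098e-03, -9.99998814e-01]]), 'force': array([-0.19839   , -0.34749879, -0.19883766]), 'torque': array([ 0.08685771, -0.04452399,  0.04244814]), 'opening': 92.06676400170957}
scene {'intrinsics': array([[449.47049738,   0.        , 312.64766323],
       [  0.        , 449.47049738, 242.42921902],
       [  0.        ,   0.        ,   1.        ]]), 'position': array([1024.36340002,  616.31751578,  592.92328551]), 'orientation': array([[-0.78464224, -0.33691283,  0.52040975],
       [ 0.61972927, -0.44860433,  0.64396412],
       [ 0.01649829,  0.8277946 ,  0.56078864]])}
top {'intrinsics': array([[495.71960044,   0.        , 323.03524744],
       [  0.        , 495.71960044, 239.57767934],
       [  0.        ,   0.        ,   1.        ]]), 'position': array([ 338.22742299,  -15.08121059, 1049.25541027]), 'orientation': array([[ 5.14153243e-04,  9.79768025e-01, -2.00135834e-01],
       [-9.99999610e-01,  3.60082208e-04, -8.06232470e-04],
       [-7.17855442e-04,  2.00136170e-01,  9.79767829e-01]])}
```

View pics/scene0.png

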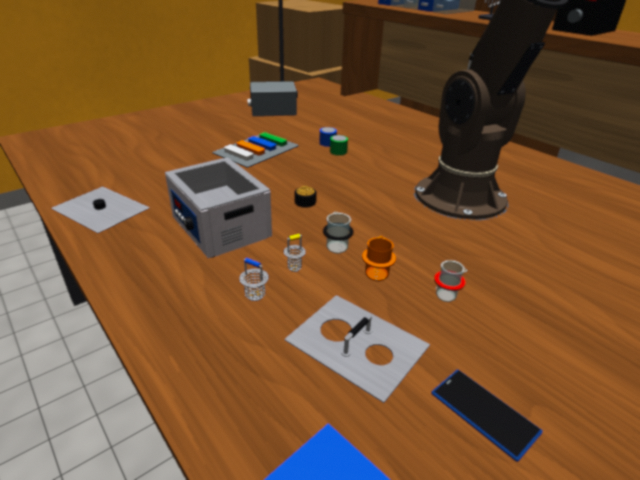

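View pics/top0.png

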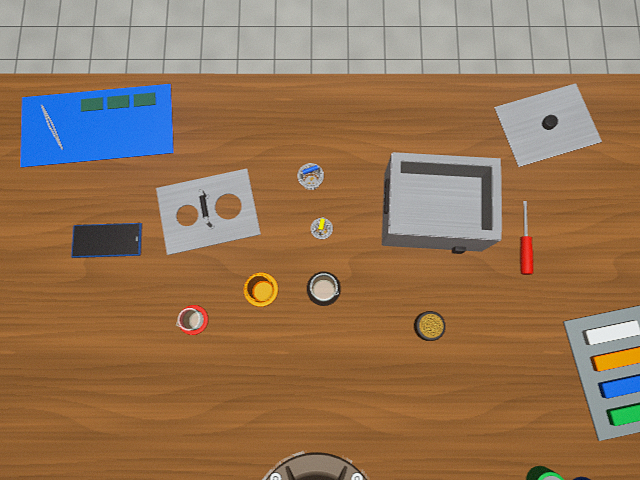

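Top view: cover at (208,211); knob plate at (548,123) is a look-alike; large beaker with black collar at (323,288), with an orange look-alike at (261,290); small red beaker at (193,320); blue strainer at (310,176); yellow strainer at (321,228); cleaner at (442,200); tip cleaner at (430,326); phone at (107,240); screwdriver at (526,240). In the scene view the two beakers appear to have a pouring spout.

```bash
cat > h.py <<'E'
from workcell import *
import numpy as np, cv2
from scipy.spatial.transform import Rotation as R
def P(c):
    p=camera_params(c); Rw=p["orientation"]@np.diag([1,-1,-1]); t=-Rw.T@p["position"]
    return p["intrinsics"],Rw.T,t
def proj(c,X):
    K,r,t=P(c); x=(K@(r@np.atleast_2d(X).T+t[:,None])); return (x[:2]/x[2]).T
def ray(c,xy):
    K,r,t=P(c); d=r.T@np.linalg.solve(K,[xy[0],xy[1],1]); return camera_params(c)["position"],d/np.linalg.norm(d)
def onz(c,xy,z):
    o,d=ray(c,xy); return o+d*(z-o[2])/d[2]
def tri(xs,xt):
    M=[np.r_[0,0,0]]*0;A=np.zeros((3,3));b=np.zeros(3);rs=[]
    for c,xy in(("scene",xs),("top",xt)):
        o,d=ray(c,xy);Q=np.eye(3)-np.outer(d,d);A+=Q;b+=Q@o;rs.append((o,Q))
    X=np.linalg.solve(A,b); return X,max(np.linalg.norm(Q@(X-o)) for o,Q in rs)
def go(pos,yaw=None):
    """offset (m, tool axes) and rotvec (deg) from present pose to pos(mm), tool y axis at yaw (deg, world), pointing down"""
    s=read_state(); Rc=s["orientation"]
    off=Rc.T@(np.array(pos)-s["ee_pos"])/1000
    rv=np.zeros(3)
    if yaw is not None:
        best=None
        for k in(0,180):
            a=np.radians(yaw+k); y=np.array([np.cos(a),np.sin(a),0]); z=np.array([0,0,-1.]); Rt=np.c_[np.cross(y,z),y,z]
            v=R.from_matrix(Rc.T@Rt).as_rotvec(degrees=True)
            if best is None or np.linalg.norm(v)<np.linalg.norm(best): best=v
        rv=best
    print("off",off.round(4),"rot",rv.round(1)); return off,rv
E
python3 - <<'E'
from h import *
for c in("scene","top"): read_camera(c)
N=["cleaner","cover_mid","beaker_large_mid","beaker_small_mid","strainer_large_mid","strainer_small_mid","tip_cleaner_mid","phone_mid","screwdriver"]
for n in N:
    a=pinpoint("scene",n);b=pinpoint("top",n)
    print(n)
    for i in a[:3]: print("  s",np.round(i["xy"],1),round(i["score"],2))
    for i in b[:3]: print("  t",np.round(i["xy"],1),round(i["score"],2))
    for i in a[:2]:
        for j in b[:2]:
            X,e=tri(i["xy"],j["xy"])
            if e<12: print("   X",X.round(1),"err",round(e,1),np.round(i["xy"]),np.round(j["xy"]))
E
```

```text
cleaner
  s [218.8 226.5] 0.79
  t [428.8 212.1] 0.85
  t [431.4 326.1] 0.44
   X [ 616.5 -247.2    4.5] err 4.5 [219. 226.] [429. 212.]
cover_mid
  s [357.8 334.6] 0.57
  t [203.5 210.3] 0.89
  t [306.7 177.4] 0.22
   X [611.9 238.5  28.1] err 2.3 [358. 335.] [204. 210.]
beaker_large_mid
  s [379.4 264.5] 0.67
  s [337.  234.3] 0.61
  t [320.4 288.2] 0.67
  t [264.5 287.7] 0.62
   X [441.8 111.   26.6] err 5.9 [379. 264.] [264. 288.]
   X [444.9 -10.4  39.3] err 2.1 [337. 234.] [320. 288.]
beaker_small_mid
  s [453.4 282.8] 0.85
  t [195.5 317.7] 0.71
   X [379.7 249.4  36.2] err 7.2 [453. 283.] [196. 318.]
strainer_large_mid
  s [250.7 276.9] 0.79
  t [309.2 177.6] 0.65
   X [682.4  11.9  43.7] err 5.4 [251. 277.] [309. 178.]
strainer_small_mid
  s [337.7 235.1] 0.71
  s [290.7 249.3] 0.7
  t [320.6 231.3] 0.56
   X [565.9 -13.7  45.9] err 6.8 [291. 249.] [321. 231.]
tip_cleaner_mid
  s [304.1 196.1] 0.84
  t [430.1 325.6] 0.63
   X [ 369.2 -234.5   16.1] err 0.3 [304. 196.] [430. 326.]
phone_mid
  s [487.2 410.3] 0.71
  t [105.  238.9] 0.97
   X [551.5 455.3   7.4] err 1.7 [487. 410.] [105. 239.]
screwdriver
  t [522.5 241.3] 0.83
```

```bash
python3 - <<'E'
from h import *
t=cv2.imread("pics/top0.png"); s=cv2.imread("pics/scene0.png")
a=cv2.resize(t[150:345,150:350],(800,780),interpolation=cv2.INTER_CUBIC)
def cr(im,x,y,w,h): return cv2.resize(im[y:y+h,x:x+w],(400,300),interpolation=cv2.INTER_CUBIC)
m=np.vstack([np.hstack([cr(t,150,160,120,90),cr(t,280,155,80,60)]),np.hstack([cr(t,165,260,120,90),cr(t,270,210,120,90)])])
cv2.imwrite("pics/ct.png",m)
m=np.vstack([np.hstack([cr(s,285,295,148,111),cr(s,230,230,100,75)]),np.hstack([cr(s,400,235,96,72),cr(s,305,200,120,90)])])
cv2.imwrite("pics/cs.png",m)
E
```

```text
(no output)
```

View pics/ct.png

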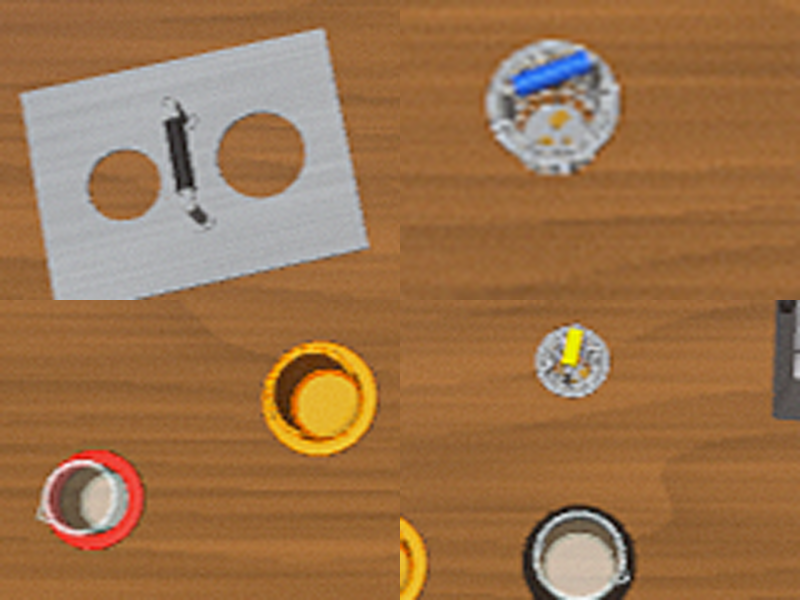

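View pics/cs.png

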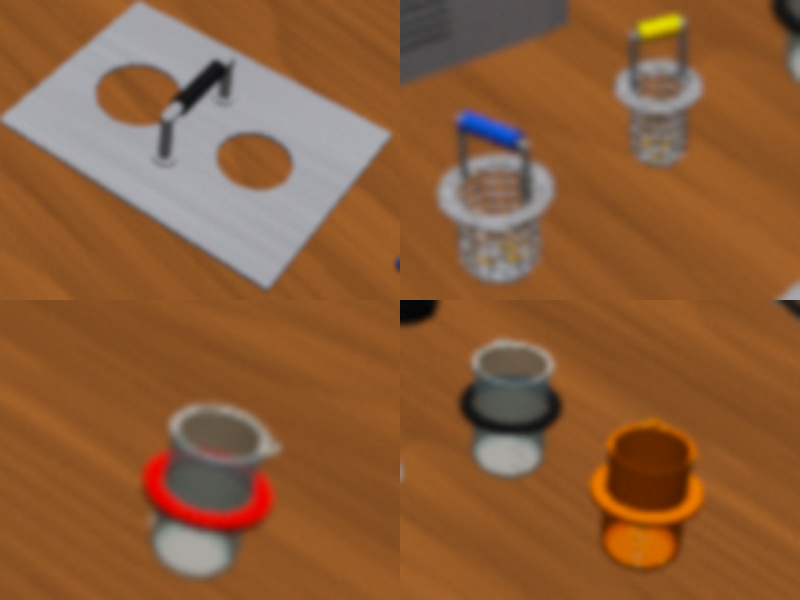

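Close crops confirm: red-collar beaker has its spout toward +y, black-collar beaker's spout points lower right (-x,-y), orange one has to stay; blue and yellow bailed strainers. Now metric rectification for cleaner and cover, and circle fits.

```bash
cat >> h.py <<'E'
def rect(c,im,x0,y0,w,h,z,s=2):
    """metric view in plane z; columns = -y from y0+h/2.., rows = -x ; centre (x0,y0), w along y, h along x (mm), s px/mm"""
    corners=np.array([[x0+h/2,y0+w/2,z],[x0+h/2,y0-w/2,z],[x0-h/2,y0-w/2,z],[x0-h/2,y0+w/2,z]],float)
    H=cv2.getPerspectiveTransform(proj(c,corners).astype(np.float32),np.float32([[0,0],[w*s,0],[w*s,h*s],[0,h*s]]))
    return cv2.warpPerspective(im,H,(int(w*s),int(h*s)),flags=cv2.INTER_CUBIC)
E
python3 - <<'E'
from h import *
I={c:cv2.imread(f"pics/{c}0.png") for c in("scene","top")}
def grid(im,x0,y0,w,h,s):
    for v in range(int(y0-w/2)//20*20,int(y0+w/2)+20,20):
        c=int((y0+w/2-v)*s); cv2.line(im,(c,0),(c,6 if v%100 else 16),(0,0,255),1)
    for v in range(int(x0-h/2)//20*20,int(x0+h/2)+20,20):
        r=int((x0+h/2-v)*s); cv2.line(im,(0,r),(6 if v%100 else 16,r),(0,0,255),1)
    return im
o=[]
for c in("top","scene"):
    o.append(grid(rect(c,I[c],610,-235,260,195,130,1.53),610,-235,260,195,1.53))
p=[]
for c in("top","scene"):
    p.append(grid(rect(c,I[c],610,240,260,195,13,1.53),610,240,260,195,1.53))
m=np.vstack([np.hstack(o),np.hstack(p)]);cv2.imwrite("pics/rect.png",m);print(m.shape)
# cover plate fit from low saturation
for c in("top","scene"):
    r=rect(c,I[c],610,240,300,240,13,2); hsv=cv2.cvtColor(r,cv2.COLOR_BGR2HSV)
    k=((hsv[...,1]<70)&(hsv[...,2]>90)).astype(np.uint8)
    k=cv2.morphologyEx(k,cv2.MORPH_OPEN,np.ones((5,5)))
    cs,_=cv2.findContours(k,cv2.RETR_CCOMP,cv2.CHAIN_APPROX_NONE)
    for q in sorted(cs,key=cv2.contourArea)[-4:]:
        (cx,cy),(w,h),a=cv2.minAreaRect(q)
        print(c,"x",610+120-cy/2,"y",240+150-cx/2,"size",w/2,h/2,"ang",a)
# colour blobs
rng={"red":[(0,150,120),(6,255,255)],"blue":[(100,150,100),(125,255,255)],"yellow":[(26,150,120),(34,255,255)],"black":None}
for c in("top","scene"):
    hsv=cv2.cvtColor(I[c],cv2.COLOR_BGR2HSV)
    for n,q in rng.items():
        k=(hsv[...,2]<55).astype(np.uint8) if q is None else cv2.inRange(hsv,q[0],q[1])
        cs,_=cv2.findContours(k,cv2.RETR_EXTERNAL,cv2.CHAIN_APPROX_NONE)
        for e in cs:
            if cv2.contourArea(e)>12 and len(e)>6:
                (cx,cy),(w,h),a=cv2.minAreaRect(e); el=cv2.fitEllipse(e)
                print(c,n,"rect",round(cx,1),round(cy,1),"wh",round(w,1),round(h,1),"a",round(a),"ell",np.round(el[0],1),np.round(el[1],1))
E
```

```text
(596, 794, 3)
top x 628.5501556396484 y 245.13568115234375 size 58.90894317626953 15.442914962768555 ang 80.93350219726562
top x 603.7868957519531 y 279.34427642822266 size 46.98953628540039 47.629722595214844 ang 39.80556869506836
top x 623.8749847412109 y 191.62496948242188 size 56.56854248046875 57.62920379638672 ang 45.0
top x 613.9327087402344 y 235.74609375 size 153.162353515625 203.6033172607422 ang 77.19573211669922
scene x 558.0 y 388.5 size 7.0 3.0 ang 90.0
scene x 605.75 y 281.49999237060547 size 45.6083869934082 47.0225944519043 ang 45.0
scene x 609.6735458374023 y 199.02223205566406 size 95.5431900024414 74.15571594238281 ang 77.28887176513672
scene x 615.5442123413086 y 237.3054962158203 size 154.20394897460938 203.4038543701172 ang 77.19573211669922
top red rect 194.4 319.7 wh 26.0 29.9 a 9 ell [192.  319.4] [27.3 28.7]
top red rect 526.5 254.5 wh 37.0 11.0 a 90 ell [526.5 255.9] [11.8 45.1]
top blue rect 621.6 386.8 wh 15.5 38.5 a 78 ell [621.4 386.7] [16.5 45.5]
top blue rect 106.0 239.8 wh 32.1 69.1 a 88 ell [180.5 265.4] [40.  89.4]
top blue rect 309.8 169.3 wh 4.1
[... 1837 characters left out ...]
 [ 8.5 10.5]
scene black rect 305.0 199.5 wh 13.0 20.0 a 90 ell [304.9 199.5] [13.4 23. ]
scene black rect 186.4 216.5 wh 55.1 13.2 a 59 ell [186.5 217.4] [11.7 48.2]
scene black rect 458.0 208.5 wh 88.8 16.3 a 11 ell [461.9 191.4] [48.9 97.8]
scene black rect 461.5 186.2 wh 74.4 35.6 a 9 ell [462.8 187.4] [33.2 82.6]
scene black rect 337.5 147.8 wh 17.6 11.5 a 7 ell [337.7 147.2] [11.8 18. ]
scene black rect 404.3 100.9 wh 6.8 5.1 a 14 ell [404.  101.1] [4.9 7.4]
scene black rect 273.5 103.5 wh 21.0 45.0 a 90 ell [273.8 103.4] [23.7 53.7]
scene black rect 490.5 85.5 wh 171.0 297.0 a 90 ell [486.5  70.5] [158.3 276.5]
scene black rect 281.1 40.0 wh 80.1 5.7 a 89 ell [281.   39.8] [ 5.2 90.6]
```

View pics/rect.png

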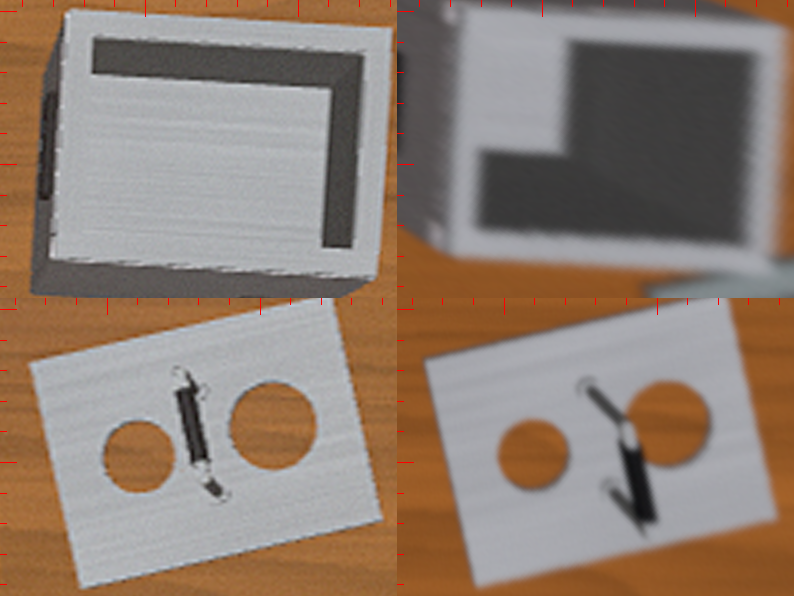

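Rectified views: cleaner rim corners (top) (68,10),(391,27),(376,277),(50,262), so centre about (613,-249.5), yaw -3°; the scene view agrees to 3 mm. The cover fit is 153x203 mm, yaw +12.8°.

```bash
python3 - <<'E'
from h import *
I={c:cv2.imread(f"pics/{c}0.png") for c in("scene","top")}
for n,a,b in [("handle",(359.8,326.2),(204.5,204.6)),("blackcollar",(337.8,232.5),(323.3,288.1)),("redcollar",(449.2,280.9),(193.5,319.6)),("bluebar",(251.7,262),(309.8,169.3)),("yelbar",(294.5,235.9),(321.2,223.7))]:
    X,e=tri(a,b);print(n,X.round(1),round(e,1))
rng={"red":[(0,150,120),(6,255,255)],"blue":[(100,150,100),(125,255,255)],"yellow":[(26,150,120),(34,255,255)],"black":[(0,0,0),(180,255,70)]}
for n,x0,y0,z in [("red",377,249,46),("black",446,-12,50),("blue",682,8,82),("yellow",566,-15,82),("black",614,236,48)]:
  for c in("top","scene"):
    r=rect(c,I[c],x0,y0,90,90,z,4); k=cv2.inRange(cv2.cvtColor(r,cv2.COLOR_BGR2HSV),*map(np.array,rng[n]))
    k=cv2.morphologyEx(k,cv2.MORPH_OPEN,np.ones((3,3)))
    cs,_=cv2.findContours(k,cv2.RETR_EXTERNAL,cv2.CHAIN_APPROX_NONE)
    q=max(cs,key=cv2.contourArea); (cx,cy),rad=cv2.minEnclosingCircle(q); rc=cv2.minAreaRect(q)
    bx=cv2.boxPoints(rc); L=max((bx[1]-bx[0],bx[2]-bx[1]),key=np.linalg.norm); d=np.array([-L[1],-L[0]])
    f=lambda u,v:(round(x0+45-v/4,1),round(y0+45-u/4,1))
    print(n,c,"circ",f(cx,cy),"R",round(rad/4,1),"rect",f(*rc[0]),np.round(np.array(rc[1])/4,1),"dir",round(np.degrees(np.arctan2(d[1],d[0]))%180,1))
E
```

```text
handle [614.8 236.   48.9] 3.4
blackcollar [442.9 -14.4  41.7] 0.6
redcollar [379.6 247.1  39. ] 0.6
bluebar [683.4  12.6  82. ] 0.6
yelbar [567.4 -10.2  83.8] 0.7
red top circ (380.3, 246.1) R 30.3 rect (379.8, 243.3) [53.9 59.7] dir 173.9
red scene circ (383.7, 249.8) R 31.2 rect (387.1, 251.4) [54.2 59.5] dir 119.9
black top circ (442.3, -14.7) R 34.5 rect (442.2, -14.6) [68.5 66.8] dir 0.0
black scene circ (449.1, -7.5) R 38.0 rect (449.9, -6.4) [63.9 66.7] dir 137.0
blue top circ (682.9, 12.9) R 16.1 rect (683.0, 12.9) [ 9.7 32. ] dir 110.2
blue scene circ (683.5, 12.4) R 17.1 rect (683.4, 12.3) [11.3 33.4] dir 112.0
yellow top circ (568.0, -11.2) R 11.8 rect (568.1, -10.3) [ 9.7 23. ] dir 168.7
yellow scene circ (565.5, -12.1) R 12.7 rect (565.6, -11.8) [12.9 24.7] dir 168.7
black top circ (617.2, 235.8) R 25.5 rect (617.4, 235.1) [50.2 13.2] dir 12.1
black scene circ (613.2, 238.4) R 25.0 rect (612.4, 241.4) [49.5 21.1] dir 11.3
```

```bash
python3 - <<'E'
from h import *
go([614.5,236,110],102.8)
E
```

```text
off [-0.4942 -0.1902  0.1167] rot [  0.    0.  -33.1]
```

Call:
move_arm(offset=[[-0.044,-0.017,0.0104],[-0.088,-0.034,0.0208],[-0.132,-0.051,0.0312],[-0.176,-0.068,0.0416],[-0.22,-0.085,0.052]], rotation=[[0,0,0],[0,0,0],[0,0,0],[0,0,0],[0,0,0]], jaw=[0.06,0.06,0.06,0.06,0.06], squeeze=30)

```text
time: 1.6
ee_pos: [395.2, 428.7, 174.6]
orientation: [[-0.938, 0.347, 0.0], [0.347, 0.938, 0.001], [-0.0, 0.001, -1.0]]
force: [1.3, 0.7, 0.2]
opening: 60.8
```

Call:
move_arm(offset=[[-0.044,-0.017,0.0104],[-0.088,-0.034,0.0208],[-0.132,-0.051,0.0312],[-0.176,-0.068,0.0416],[-0.22,-0.085,0.052]], rotation=[[0,0,0],[0,0,0],[0,0,0],[0,0,0],[0,0,0]], jaw=[0.06,0.06,0.06,0.06,0.06])

```text
time: 2.1
ee_pos: [572.0, 272.5, 122.5]
orientation: [[-0.938, 0.347, 0.0], [0.347, 0.938, 0.0], [-0.0, 0.0, -1.0]]
force: [0.2, 0.2, 0.1]
opening: 60.2
```

Call:
move_arm(offset=[[-0.02,-0.007,0.004],[-0.0542,-0.0202,0.0127],[-0.0542,-0.0202,0.0127],[-0.0542,-0.0202,0.0127],[-0.0542,-0.0202,0.0127]], rotation=[[0,0,-8],[0,0,-16],[0,0,-24],[0,0,-31],[0,0,-33.1]], jaw=[0.06,0.06,0.06,0.06,0.06])

```text
time: 2.6
ee_pos: [614.8, 235.4, 109.8]
orientation: [[-0.974, -0.224, -0.0], [-0.224, 0.974, 0.0], [0.0, 0.0, -1.0]]
force: [0.1, -0.3, 0.0]
opening: 59.8
```

```bash
python3 - <<'E'
from h import *
s=read_state();print(s["time"],s["ee_pos"].round(1),s["joint_pos"].round(2))
go([614.5,236,31],102.8)
for c in("scene","top"): cv2.imwrite(f"pics/{c}1.png",read_camera(c))
# projected fingertips and handle
print(proj("top",[s["ee_pos"]]),proj("scene",[s["ee_pos"]]))
a=cv2.imread("pics/top1.png")[120:300,100:340];b=cv2.imread("pics/scene1.png")[200:420,250:490]
cv2.imwrite("pics/g1.png",np.hstack([cv2.resize(a,(400,300)),cv2.resize(b,(400,366))[:300]]))
E
```

```text
2.6 [614.8 235.4 109.8] [-0.42  0.6  -0.04  1.61  0.03  0.94  1.33]
off [0.0001 0.0006 0.0788] rot [ 0.  -0.   0.2]
[[196.21414865 197.39663382]] [[360.3103448  298.55318057]]
```

View pics/g1.png

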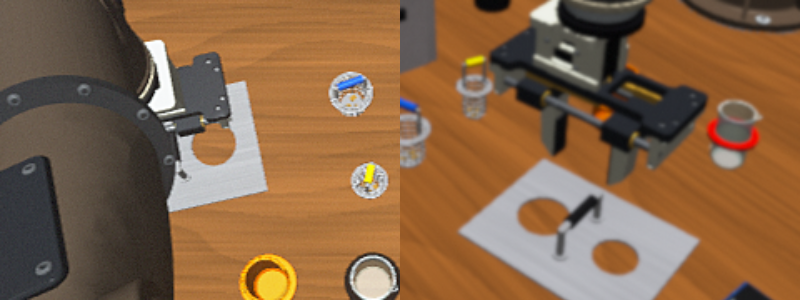

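Gripper straddles the handle with jaws across the bar (scene view, bar at about (580,215) in the crop). Descend and grip.

Call:
move_arm(offset=[[0,0,0.03],[0,0,0.055],[0,0,0.07],[0,0.0006,0.0788],[0,0.0006,0.0788]], rotation=[[0,0,0],[0,0,0],[0,0,0],[0,0,0],[0,0,0]], jaw=[0.06,0.06,0.06,0.06,0.06])

```text
time: 3.2
ee_pos: [613.8, 236.6, 30.4]
orientation: [[-0.975, -0.221, -0.001], [-0.221, 0.975, -0.001], [0.002, -0.0, -1.0]]
force: [-0.6, -0.4, 0.6]
opening: 60.0
```

Call:
move_arm(offset=[[0,0,0],[0,0,0],[0,0,0],[0,0,0],[0,0,0]], rotation=[[0,0,0],[0,0,0],[0,0,0],[0,0,0],[0,0,0]], jaw=[0.03,0.015,0.0,0.0,0.0])

```text
time: 3.7
ee_pos: [614.5, 236.7, 31.6]
orientation: [[-0.975, -0.221, 0.001], [-0.221, 0.975, 0.0], [-0.001, 0.0, -1.0]]
force: [-0.7, -0.7, -0.0]
opening: 24.6
```

Call:
move_arm(offset=[[0,0,0],[0,0,-0.005],[0,0,-0.015],[0,0,-0.03],[0,0,-0.05]], rotation=[[0,0,0],[0,0,0],[0,0,0],[0,0,0],[0,0,0]], jaw=[0,0,0,0,0])

```text
time: 4.2
ee_pos: [613.9, 236.4, 82.1]
orientation: [[-0.975, -0.221, -0.001], [-0.221, 0.975, -0.0], [0.001, -0.0, -1.0]]
force: [0.4, -0.3, -3.6]
opening: 10.9
```

Call:
move_arm(offset=[[0,0,-0.02],[0,0,-0.05],[0,0,-0.08],[0,0,-0.11],[0,0,-0.123]], rotation=[[0,0,0],[0,0,0],[0,0,0],[0,0,0],[0,0,0]], jaw=[0,0,0,0,0])

```text
time: 4.7
ee_pos: [615.6, 237.2, 208.7]
orientation: [[-0.975, -0.221, 0.005], [-0.221, 0.975, 0.002], [-0.005, 0.001, -1.0]]
force: [-0.4, 0.5, -1.9]
opening: 10.9
```

```bash
python3 - <<'E'
from h import *
s=read_state();print(s["time"],s["ee_pos"].round(1),s["opening"],s["force"])
go([614.5,-248.8,205],87)
E
```

```text
4.7 [615.6 237.2 208.7] 10.91351903471758 [-0.40244619  0.50554806 -1.86255   ]
off [ 0.1085 -0.4737  0.0026] rot [ 0.1  0.3 15.8]
```

Call:
move_arm(offset=[[0.004,-0.02,0],[0.012,-0.053,0],[0.021,-0.09,0],[0.029,-0.125,0],[0.037,-0.16,0]], rotation=[[0,0,0],[0,0,0],[0,0,0],[0,0,0],[0,0,0]], jaw=[0,0,0,0,0])

```text
time: 5.2
ee_pos: [612.6, 69.7, 203.2]
orientation: [[-0.975, -0.22, -0.002], [-0.22, 0.975, -0.001], [0.002, -0.0, -1.0]]
force: [-0.3, 0.2, -3.2]
opening: 10.8
```

Call:
move_arm(offset=[[0.008,-0.035,0],[0.016,-0.07,0],[0.024,-0.105,0],[0.032,-0.14,0],[0.04,-0.175,0]], rotation=[[0,0,0],[0,0,0],[0,0,0],[0,0,0],[0,0,0]], jaw=[0,0,0,0,0])

```text
time: 5.7
ee_pos: [611.9, -109.5, 203.2]
orientation: [[-0.975, -0.22, -0.002], [-0.22, 0.975, -0.0], [0.002, 0.0, -1.0]]
force: [-0.0, 0.2, -2.7]
opening: 11.2
```

Call:
move_arm(offset=[[0.008,-0.035,0],[0.016,-0.07,0],[0.023,-0.1,0],[0.029,-0.125,0],[0.0315,-0.139,0]], rotation=[[0,0,3],[0,0,7],[0,0,11],[0,0,14],[0,0,15.8]], jaw=[0,0,0,0,0])

```text
time: 6.2
ee_pos: [611.8, -253.1, 203.5]
orientation: [[-0.998, 0.058, -0.002], [0.058, 0.998, -0.001], [0.002, -0.001, -1.0]]
force: [-0.8, -0.7, -1.4]
opening: 10.8
```

Call:
move_arm(offset=[[0,0,0],[0,0,0],[0,0,0],[0,0,0],[0,0,0]], rotation=[[0,0,0],[0,0,0],[0,0,0],[0,0,0],[0,0,0]], jaw=[0,0,0,0,0])

```text
time: 6.7
ee_pos: [613.6, -248.5, 204.3]
orientation: [[-0.999, 0.051, 0.0], [0.051, 0.999, 0.0], [-0.0, 0.0, -1.0]]
force: [-0.1, -0.0, -2.6]
opening: 10.8
```

```bash
python3 - <<'E'
from h import *
s=read_state();print(s["time"],s["ee_pos"].round(1),s["opening"],s["force"]);go([614.5,-248.8,205],87)
for c in("scene","top"): cv2.imwrite(f"pics/{c}2.png",read_camera(c))
o=[rect(c,cv2.imread(f"pics/{c}2.png"),615,-249,260,195,187,1.53) for c in("top","scene")]
sc=cv2.imread("pics/scene2.png")[100:310,110:390]
cv2.imwrite("pics/o2.png",np.vstack([np.hstack(o),cv2.resize(sc,(794,596))[:298]]))
E
```

```text
6.7 [ 613.6 -248.5  204.3] 10.780864602971699 [-0.10721241 -0.00696859 -2.61899353]
off [-0.001  -0.0003 -0.0007] rot [0.  0.  0.1]
```

View pics/o2.png

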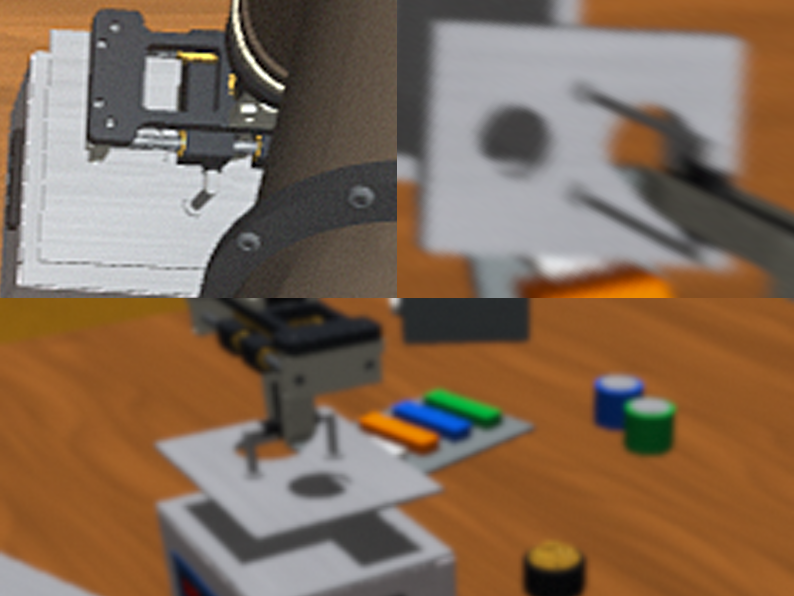

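Cover in hand is level, slope 2.9° like the tank; corners (scene rect.) centre consistent with tank centre once the plate height is taken as ~184. Lower.

Call:
move_arm(offset=[[-0.001,0,0.01],[-0.001,0,0.02],[-0.001,0,0.028],[-0.001,0,0.034],[-0.001,0,0.036]], rotation=[[0,0,0],[0,0,0],[0,0,0],[0,0,0],[0,0,0]], jaw=[0,0,0,0,0])

```text
time: 7.3
ee_pos: [613.7, -249.6, 166.9]
orientation: [[-0.999, 0.053, -0.002], [0.053, 0.999, 0.001], [0.002, 0.0, -1.0]]
force: [0.1, 0.2, -3.0]
opening: 11.2
```

Call:
move_arm(offset=[[0,0,0.002],[0,0,0.004],[0,0,0.006],[0,0,0.008],[0,0,0.01]], rotation=[[0,0,0],[0,0,0],[0,0,0],[0,0,0],[0,0,0]], jaw=[0,0,0,0,0])

```text
time: 7.8
ee_pos: [614.3, -249.7, 158.2]
orientation: [[-0.999, 0.053, 0.0], [0.053, 0.999, 0.0], [-0.0, 0.0, -1.0]]
force: [0.3, 0.3, -2.6]
opening: 10.9
```

Call:
move_arm(offset=[[0,0,0.001],[0,0,0.002],[0,0,0.003],[0,0,0.003],[0,0,0.003]], rotation=[[0,0,0],[0,0,0],[0,0,0],[0,0,0],[0,0,0]], jaw=[0,0,0,0,0])

```text
time: 8.3
ee_pos: [614.3, -249.7, 155.2]
orientation: [[-0.999, 0.053, 0.0], [0.053, 0.999, 0.0], [-0.0, 0.0, -1.0]]
force: [0.2, 0.6, -3.8]
opening: 11.3
```

Call:
move_arm(offset=[[0,0,0.001],[0,0,0.002],[0,0,0.003],[0,0,0.003],[0,0,0.003]], rotation=[[0,0,0],[0,0,0],[0,0,0],[0,0,0],[0,0,0]], jaw=[0,0,0,0,0])

```text
time: 8.8
ee_pos: [614.4, -249.8, 153.3]
orientation: [[-0.999, 0.053, 0.001], [0.053, 0.999, -0.0], [-0.001, -0.0, -1.0]]
force: [-3.1, 1.7, 6.1]
opening: 11.0
```

```bash
python3 - <<'E'
from h import *
im=read_camera("scene"); cv2.imwrite("pics/scene3.png",im)
# overlay predicted plate outline when seated
a=np.radians(-3.0); ca,sa=np.cos(a),np.sin(a)
C=np.array([614.7+.8,-249.0+.6])
big=cv2.resize(im[130:280,140:340],(800,600),interpolation=cv2.INTER_CUBIC)
for z,col in((133,(0,255,0)),(143,(0,0,255))):
    q=np.array([[C[0]+ca*x-sa*y,C[1]+sa*x+ca*y,z] for x,y in((76,101),(76,-101),(-76,-101),(-76,101))])
    p=(proj("scene",q)-[140,130])*4
    cv2.polylines(big,[p.astype(np.int32)],True,col,1)
cv2.imwrite("pics/s3.png",big)
E
```

```text
(no output)
```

View pics/s3.png

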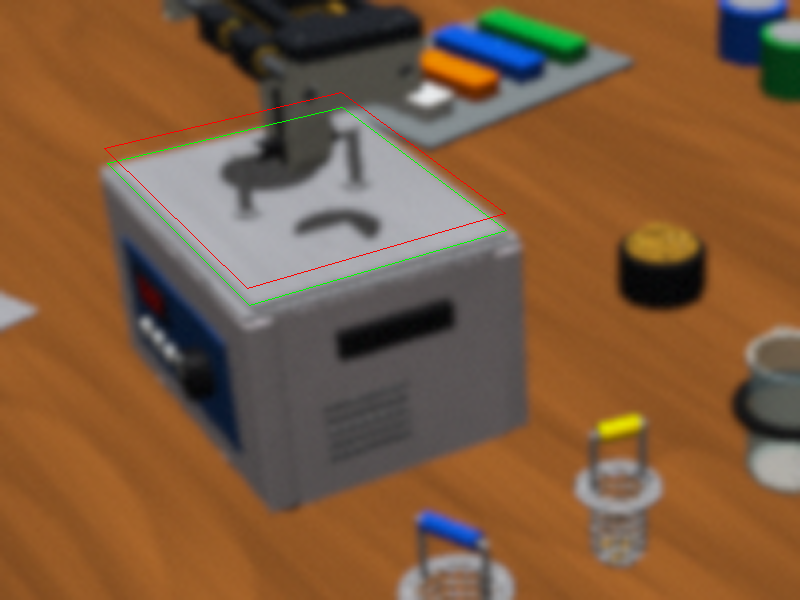

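Green outline (plate top at 133 = seated) matches the plate edges, the red one (lip on rim) doesn't: cover is seated. Release and rise.

Call:
move_arm(offset=[[0,0,0],[0,0,0],[0,0,0],[0,0,0],[0,0,0]], rotation=[[0,0,0],[0,0,0],[0,0,0],[0,0,0],[0,0,0]], jaw=[0.015,0.025,0.04,0.04,0.04])

```text
time: 9.35
ee_pos: [614.3, -249.7, 152.1]
orientation: [[-0.999, 0.053, -0.0], [0.053, 0.999, 0.0], [0.0, 0.0, -1.0]]
force: [-0.3, 0.2, -0.4]
opening: 39.1
```

Call:
move_arm(offset=[[0,0,-0.01],[0,0,-0.03],[0,0,-0.06],[0,0,-0.08],[0,0,-0.09]], rotation=[[0,0,0],[0,0,0],[0,0,0],[0,0,0],[0,0,0]], jaw=[0.05,0.06,0.08,0.085,0.085])

```text
time: 9.85
ee_pos: [615.2, -250.2, 245.2]
orientation: [[-0.999, 0.053, 0.003], [0.053, 0.999, -0.001], [-0.004, -0.001, -1.0]]
force: [-0.3, -0.2, -0.1]
opening: 75.3
```

```bash
python3 - <<'E'
from h import *
s=read_state();print(s["time"],s["ee_pos"].round(1),s["opening"],s["joint_pos"].round(2));go([443,-14,130],152)
im=read_camera("scene"); r=rect("scene",im,615,-249,260,195,133,2); cv2.imwrite("pics/scene4.png",im)
k=(r.max(2)<110).astype(np.uint8)
for q in cv2.findContours(k,cv2.RETR_EXTERNAL,cv2.CHAIN_APPROX_NONE)[0]:
    if cv2.contourArea(q)>1000:
        (cx,cy),(w,h),a=cv2.minAreaRect(q);print("x",615+97.5-cy/2,"y",-249+130-cx/2,w/2,h/2)
E
```

```text
9.85 [ 615.2 -250.2  245.2] 75.26159346253515 [ 0.22  0.48  0.13  1.45 -0.06  1.21  1.88]
off [0.1848 0.2268 0.1143] rot [ -0.2   0.1 -65. ]
x 613.0925216674805 y -208.5892333984375 29.719289779663086 45.22165298461914
x 597.07861328125 y -292.1307678222656 86.58976745605469 99.26143646240234
x 633.5 y -224.0 158.0 210.0
```

Call:
move_arm(offset=[[0.03,0.036,0],[0.06,0.072,0],[0.09,0.109,0],[0.12,0.145,0],[0.15,0.18,0]], rotation=[[0,0,8],[0,0,16],[0,0,24],[0,0,32],[0,0,40]], jaw=[0.085,0.085,0.085,0.085,0.085])

```text
time: 10.4
ee_pos: [472.4, -60.7, 241.4]
orientation: [[-0.728, 0.686, -0.001], [0.686, 0.728, 0.0], [0.001, -0.001, -1.0]]
force: [0.2, 0.8, -0.6]
opening: 85.0
```

Call:
move_arm(offset=[[0,0,0],[0,0,0.02],[0,0,0.04],[0,0,0.06],[0,0,0.08]], rotation=[[0,0,8],[0,0,16],[0,0,24],[0,0,32],[0,0,40]], jaw=[0.085,0.085,0.085,0.085,0.085])

```text
time: 10.9
ee_pos: [473.6, -62.2, 161.0]
orientation: [[-0.117, 0.993, -0.001], [0.993, 0.117, -0.0], [0.0, -0.001, -1.0]]
force: [0.3, 0.3, 0.3]
opening: 84.9
```

```bash
python3 - <<'E'
from h import *
s=read_state();print(s["time"],s["ee_pos"].round(1),s["opening"],s["joint_pos"].round(2));go([443,-14,110],-28)
E
```

```text
10.9 [473.6 -62.2 161. ] 84.91223724655498 [-0.21  0.27  0.29  2.02 -0.1   0.86  0.24]
off [ 0.0515 -0.0248  0.051 ] rot [-0.   0.  34.7]
```

Call:
move_arm(offset=[[0.02,-0.01,0.01],[0.04,-0.02,0.03],[0.0515,-0.0248,0.051],[0.0515,-0.0248,0.08],[0.0515,-0.0248,0.106]], rotation=[[0,0,-5],[0,0,-10.3],[0,0,-10.3],[0,0,-10.3],[0,0,-10.3]], jaw=[0.085,0.085,0.085,0.085,0.085], squeeze=5)

```text
time: 11.4
ee_pos: [442.6, -13.7, 55.0]
orientation: [[-0.299, 0.954, -0.0], [0.954, 0.299, 0.0], [0.0, -0.0, -1.0]]
force: [0.3, -1.3, 0.1]
opening: 85.2
```

Call:
move_arm(offset=[[0,0,0],[0,0,0],[0,0,0],[0,0,0],[0,0,0]], rotation=[[0,0,0],[0,0,0],[0,0,0],[0,0,0],[0,0,0]], jaw=[0.075,0.07,0.062,0.054,0.045])

```text
time: 11.9
ee_pos: [444.0, -14.2, 57.1]
orientation: [[-0.298, 0.955, 0.002], [0.955, 0.298, 0.0], [-0.0, 0.002, -1.0]]
force: [0.6, 0.2, 2.4]
opening: 52.6
```

```bash
python3 - <<'E'
from h import *
s=read_state();print(s["time"],s["ee_pos"].round(1),s["opening"],s["joint_pos"].round(2));go([443,-14,54],17)
im=read_camera("scene"); t=read_camera("top")
cv2.imwrite("pics/b5.png",np.hstack([cv2.resize(im[180:300,260:420],(400,300)),cv2.resize(t[210:345,230:410],(400,300))]))
E
```

```text
11.9 [444.  -14.2  57.1] 52.63226465558121 [-0.24  0.39  0.19  2.2  -0.13  0.56  0.35]
off [ 0.0005 -0.0009  0.0031] rot [0.1 0.  0.3]
```

View pics/b5.png

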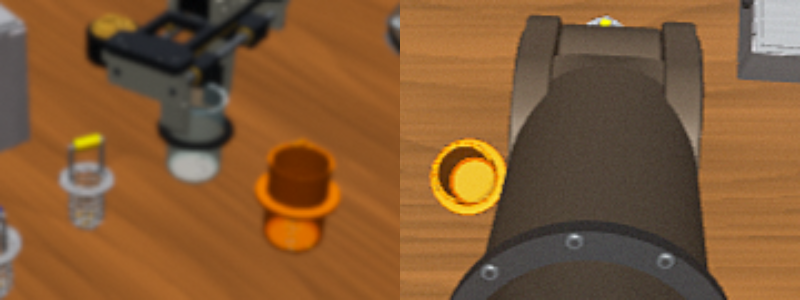

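Fingers closed on the black-collar beaker (52.6 mm), orange one untouched. Open and regrip at 90° to centre it.

Call:
move_arm(offset=[[0,0,0],[0,0,0],[0,0,0],[0,0,0],[0,0,0]], rotation=[[0,0,0],[0,0,0],[0,0,0],[0,0,0],[0,0,0]], jaw=[0.06,0.07,0.08,0.085,0.085])

```text
time: 12.5
ee_pos: [443.2, -14.2, 56.1]
orientation: [[-0.298, 0.955, -0.0], [0.955, 0.298, -0.0], [0.0, -0.0, -1.0]]
force: [-0.6, -0.9, -0.3]
opening: 83.8
```

Call:
move_arm(offset=[[0,0,0],[0,0,0],[0,0,0],[0,0,0],[0,0,0]], rotation=[[0,0,8],[0,0,16],[0,0,24],[0,0,32],[0,0,40]], jaw=[0.085,0.085,0.085,0.085,0.085])

```text
time: 13.0
ee_pos: [443.3, -14.2, 56.2]
orientation: [[0.391, 0.92, 0.0], [0.92, -0.391, 0.0], [0.0, -0.0, -1.0]]
force: [0.6, 0.2, -0.3]
opening: 85.2
```

Call:
move_arm(offset=[[0,0,0],[0,0,0],[0,0,0],[0,0,0],[0,0,0]], rotation=[[0,0,8],[0,0,16],[0,0,24],[0,0,32],[0,0,40]], jaw=[0.085,0.085,0.085,0.085,0.085])

```text
time: 13.5
ee_pos: [443.3, -14.2, 56.2]
orientation: [[0.891, 0.454, 0.0], [0.454, -0.891, 0.0], [0.0, -0.0, -1.0]]
force: [0.5, 0.2, 0.1]
opening: 85.0
```

Call:
move_arm(offset=[[0,0,0],[0,0,0],[0,0,0],[0,0,0],[0,0,0]], rotation=[[0,0,5],[0,0,10],[0,0,10],[0,0,10],[0,0,10]], jaw=[0.085,0.085,0.085,0.085,0.085])

```text
time: 14.0
ee_pos: [443.3, -14.2, 56.2]
orientation: [[0.954, 0.3, -0.0], [0.3, -0.954, 0.0], [0.0, -0.0, -1.0]]
force: [-0.1, 0.1, 0.7]
opening: 85.2
```

Call:
move_arm(offset=[[0,0,0],[0,0,0],[0,0,0],[0,0,0],[0,0,0]], rotation=[[0,0,0],[0,0,0],[0,0,0],[0,0,0],[0,0,0]], jaw=[0.075,0.07,0.062,0.054,0.045])

```text
time: 14.5
ee_pos: [443.3, -14.2, 56.2]
orientation: [[0.955, 0.298, 0.0], [0.298, -0.955, 0.0], [0.0, -0.0, -1.0]]
force: [-0.0, 0.9, -0.0]
opening: 52.1
```

Call:
move_arm(offset=[[0,0,0],[0,0,0],[0,0,0],[0,0,-0.002],[0,0,-0.004]], rotation=[[0,0,0],[0,0,0],[0,0,0],[0,0,0],[0,0,0]], jaw=[0.045,0.04,0.04,0.04,0.04], squeeze=15)

```text
time: 15.0
ee_pos: [443.2, -14.2, 60.3]
orientation: [[0.955, 0.298, -0.0], [0.298, -0.955, -0.0], [-0.0, -0.0, -1.0]]
force: [-0.3, -0.2, -0.4]
opening: 51.9
```

Call:
move_arm(offset=[[0,0,-0.01],[0,0,-0.03],[0,0,-0.06],[0,0,-0.09],[0,0,-0.11]], rotation=[[0,0,0],[0,0,0],[0,0,0],[0,0,0],[0,0,0]], jaw=[0.04,0.04,0.04,0.04,0.04])

```text
time: 15.5
ee_pos: [443.7, -14.7, 172.5]
orientation: [[0.955, 0.297, 0.002], [0.297, -0.955, 0.0], [0.002, 0.0, -1.0]]
force: [-0.2, 0.6, -0.6]
opening: 51.6
```

```bash
python3 - <<'E'
from h import *
s=read_state();print(s["time"],s["ee_pos"].round(1),s["opening"],s["force"]);go([612.4,-294.7,195],-3)
cv2.imwrite("pics/scene6.png",read_camera("scene"))
E
```

```text
15.5 [443.7 -14.7 172.5] 51.60435023509056 [-0.23307568  0.63699381 -0.63186856]
off [ 0.0779  0.3175 -0.0223] rot [  0.1  -0.1 -69.7]
```

Call:
move_arm(offset=[[0.003,0.014,-0.025],[0.01,0.045,-0.05],[0.02,0.085,-0.065],[0.03,0.12,-0.075],[0.04,0.16,-0.08]], rotation=[[0,0,0],[0,0,0],[0,0,0],[0,0,0],[0,0,0]], jaw=[0.04,0.04,0.04,0.04,0.04])

```text
time: 16.05
ee_pos: [530.1, -155.8, 251.6]
orientation: [[0.954, 0.299, 0.002], [0.299, -0.954, 0.001], [0.002, -0.0, -1.0]]
force: [0.6, 0.3, -0.7]
opening: 51.6
```

Call:
move_arm(offset=[[0.01,0.04,0],[0.02,0.08,0],[0.029,0.115,0],[0.035,0.145,0],[0.038,0.157,0]], rotation=[[0,0,-7],[0,0,-14],[0,0,-21],[0,0,-28],[0,0,-35]], jaw=[0.04,0.04,0.04,0.04,0.04])

```text
time: 16.55
ee_pos: [612.0, -297.1, 250.0]
orientation: [[0.61, 0.793, -0.001], [0.793, -0.61, -0.002], [-0.002, 0.0, -1.0]]
force: [-0.1, 0.2, -1.2]
opening: 51.5
```

Call:
move_arm(offset=[[0,0,0],[0,0,0],[0,0,0],[0,0,0],[0,0,0]], rotation=[[0,0,-8],[0,0,-16],[0,0,-24],[0,0,-32],[0,0,-34.7]], jaw=[0.04,0.04,0.04,0.04,0.04])

```text
time: 17.05
ee_pos: [611.7, -293.8, 250.5]
orientation: [[0.047, 0.999, -0.001], [0.999, -0.047, -0.0], [-0.0, -0.001, -1.0]]
force: [-0.4, 0.5, -2.0]
opening: 51.3
```

```bash
python3 - <<'E'
from h import *
s=read_state();print(s["time"],s["ee_pos"].round(1),s["opening"],s["force"]);go([612.4,-294.7,195],-3)
im=read_camera("scene");t=read_camera("top");cv2.imwrite("pics/scene7.png",im);cv2.imwrite("pics/top7.png",t)
cv2.imwrite("pics/v7.png",np.hstack([cv2.resize(im[90:270,120:360],(400,300)),cv2.resize(t[130:265,360:540],(400,300))]))
E
```

```text
17.05 [ 611.7 -293.8  250.5] 51.30783013066151 [-0.42847421  0.54739326 -1.99258708]
off [-0.0009  0.0008  0.0555] rot [-0.   0.   0.3]
```

View pics/v7.png

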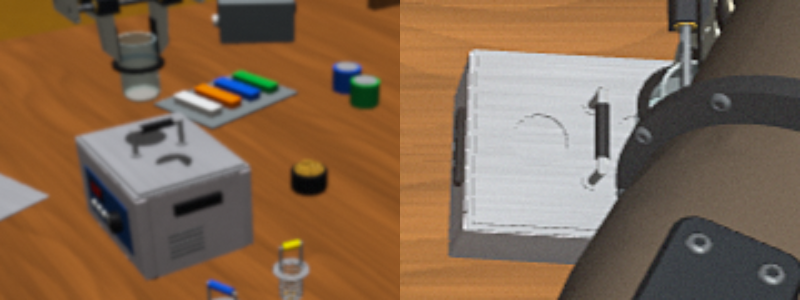

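```bash
python3 - <<'E'
from h import *
im=cv2.imread("pics/scene4.png");im7=cv2.imread("pics/scene7.png");t=cv2.imread("pics/top7.png")
r4=rect("scene",im,615,-249,200,150,133,2);rt=rect("top",t,615,-249,200,150,133,2)
r7=rect("scene",im7,615,-249,200,150,133,2)
rc=rect("scene",im7,612,-294,130,100,247,3)
cv2.imwrite("pics/v8.png",np.vstack([np.hstack([r4,rt]),np.hstack([r7,np.pad(rc,((0,0),(0,10),(0,0)))[:300,:400]])]))
E
```

```text
(no output)
```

View pics/v8.png

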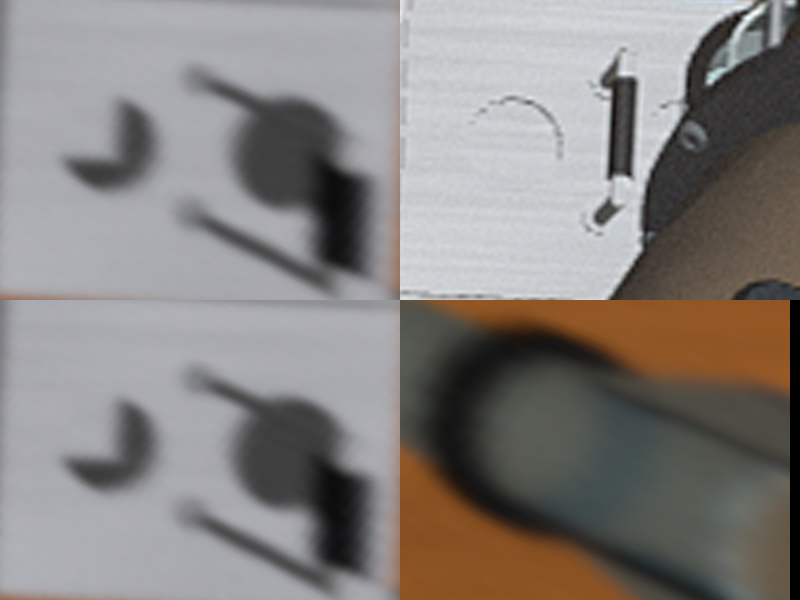

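Hole centres measured in both views: large about (612,-294.5), small about (616.5,-205), matching the computed spots. Lowering.

Call:
move_arm(offset=[[-0.0008,0.0005,0.012],[-0.0008,0.0005,0.03],[-0.0008,0.0005,0.045],[-0.0008,0.0005,0.052],[-0.0008,0.0005,0.055]], rotation=[[0,0,0],[0,0,0],[0,0,0],[0,0,0],[0,0,0]], jaw=[0.04,0.04,0.04,0.04,0.04])

```text
time: 17.65
ee_pos: [612.2, -294.1, 193.9]
orientation: [[0.052, 0.999, -0.002], [0.999, -0.052, 0.001], [0.0, -0.002, -1.0]]
force: [-0.2, 0.1, -1.1]
opening: 51.0
```

Call:
move_arm(offset=[[0,0,0.004],[0,0,0.008],[0,0,0.012],[0,0,0.016],[0,0,0.02]], rotation=[[0,0,0],[0,0,0],[0,0,0],[0,0,0],[0,0,0]], jaw=[0.04,0.04,0.04,0.04,0.04])

```text
time: 18.15
ee_pos: [612.7, -294.4, 175.0]
orientation: [[0.052, 0.999, 0.0], [0.999, -0.052, 0.0], [0.0, 0.0, -1.0]]
force: [-0.7, 0.1, -0.4]
opening: 51.8
```

Call:
move_arm(offset=[[0,0,0.005],[0,0,0.01],[0,0,0.015],[0,0,0.02],[0,0,0.025]], rotation=[[0,0,0],[0,0,0],[0,0,0],[0,0,0],[0,0,0]], jaw=[0.04,0.04,0.04,0.04,0.04])

```text
time: 18.65
ee_pos: [612.6, -294.4, 149.7]
orientation: [[0.052, 0.999, -0.0], [0.999, -0.052, 0.0], [0.0, -0.0, -1.0]]
force: [0.1, 0.4, -0.4]
opening: 51.4
```

Call:
move_arm(offset=[[0,0,0.001],[0,0,0.002],[0,0,0.003],[0,0,0.0035],[0,0,0.0035]], rotation=[[0,0,0],[0,0,0],[0,0,0],[0,0,0],[0,0,0]], jaw=[0.04,0.04,0.04,0.04,0.04])

```text
time: 19.15
ee_pos: [612.7, -294.4, 146.8]
orientation: [[0.052, 0.999, 0.0], [0.999, -0.052, 0.0], [0.0, 0.0, -1.0]]
force: [0.3, -0.5, -1.1]
opening: 51.4
```

Call:
move_arm(offset=[[0,0,0.001],[0,0,0.0015],[0,0,0.002],[0,0,0.0025],[0,0,0.0025]], rotation=[[0,0,0],[0,0,0],[0,0,0],[0,0,0],[0,0,0]], jaw=[0.04,0.04,0.04,0.04,0.04])

```text
time: 19.65
ee_pos: [612.7, -294.4, 145.3]
orientation: [[0.052, 0.999, 0.001], [0.999, -0.052, 0.0], [0.0, 0.001, -1.0]]
force: [-2.6, 2.5, 8.0]
opening: 51.5
```

Call:
move_arm(offset=[[0,0,0],[0,0,0],[0,0,0],[0,0,0],[0,0,0]], rotation=[[0,0,0],[0,0,0],[0,0,0],[0,0,0],[0,0,0]], jaw=[0.055,0.06,0.065,0.07,0.07])

```text
time: 20.15
ee_pos: [612.6, -294.4, 144.1]
orientation: [[0.052, 0.999, -0.0], [0.999, -0.052, 0.0], [0.0, -0.0, -1.0]]
force: [0.5, 0.4, -0.6]
opening: 69.4
```

Call:
move_arm(offset=[[0,0,-0.01],[0,0,-0.03],[0,0,-0.06],[0,0,-0.09],[0,0,-0.11]], rotation=[[0,0,0],[0,0,0],[0,0,0],[0,0,0],[0,0,0]], jaw=[0.07,0.07,0.07,0.075,0.075], squeeze=5)

```text
time: 20.65
ee_pos: [613.1, -295.0, 257.5]
orientation: [[0.052, 0.999, 0.003], [0.999, -0.052, -0.001], [-0.001, 0.003, -1.0]]
force: [0.3, -0.0, -0.9]
opening: 74.6
```

```bash
python3 - <<'E'
from h import *
s=read_state();print(s["time"],s["ee_pos"].round(1),s["opening"],s["force"]);go([380,246.5,150],69)
im=read_camera("scene");cv2.imwrite("pics/scene9.png",im)
E
```

```text
20.65 [ 613.1 -295.   257.5] 74.62572764629105 [ 0.30328072 -0.01042798 -0.85830903]
off [ 0.5287 -0.2613  0.1062] rot [  0.1   0.2 -72. ]
```

Call:
move_arm(offset=[[0.03,-0.015,0],[0.072,-0.036,0],[0.115,-0.057,0],[0.158,-0.079,0],[0.2,-0.1,0]], rotation=[[0,0,0],[0,0,0],[0,0,0],[0,0,0],[0,0,0]], jaw=[0.075,0.075,0.075,0.075,0.075])

```text
time: 21.2
ee_pos: [522.2, -88.0, 254.7]
orientation: [[0.052, 0.999, 0.001], [0.999, -0.052, 0.0], [0.0, 0.001, -1.0]]
force: [0.3, 0.9, 0.5]
opening: 74.9
```

Call:
move_arm(offset=[[0.043,-0.022,0],[0.086,-0.044,0],[0.127,-0.064,0],[0.165,-0.083,0],[0.2,-0.1,0]], rotation=[[0,0,0],[0,0,0],[0,0,0],[0,0,0],[0,0,0]], jaw=[0.075,0.075,0.075,0.075,0.075])

```text
time: 21.7
ee_pos: [432.7, 117.1, 255.0]
orientation: [[0.051, 0.999, 0.001], [0.999, -0.051, 0.001], [0.001, 0.001, -1.0]]
force: [0.4, 0.4, 0.2]
opening: 75.2
```

Call:
move_arm(offset=[[0.03,-0.014,0.01],[0.06,-0.028,0.02],[0.09,-0.043,0.03],[0.115,-0.055,0.04],[0.1287,-0.0613,0.05]], rotation=[[0,0,-8],[0,0,-16],[0,0,-24],[0,0,-32],[0,0,-40]], jaw=[0.075,0.075,0.075,0.075,0.075])

```text
time: 22.2
ee_pos: [378.1, 249.5, 204.5]
orientation: [[-0.609, 0.793, 0.001], [0.793, 0.609, 0.001], [0.001, 0.001, -1.0]]
force: [0.7, -0.9, -0.8]
opening: 74.9
```

Call:
move_arm(offset=[[0,0,0.01],[0,0,0.02],[0,0,0.04],[0,0,0.05],[0,0,0.05]], rotation=[[0,0,-8],[0,0,-16],[0,0,-24],[0,0,-32],[0,0,-32]], jaw=[0.075,0.075,0.075,0.075,0.075])

```text
time: 22.7
ee_pos: [378.7, 246.5, 153.6]
orientation: [[-0.934, 0.356, -0.001], [0.356, 0.934, -0.001], [0.001, -0.002, -1.0]]
force: [0.6, 0.1, -0.5]
opening: 75.2
```

```bash
python3 - <<'E'
from h import *
s=read_state();print(s["time"],s["ee_pos"].round(1),s["opening"],s["joint_pos"].round(2));go([380,246.5,53],69)
im=read_camera("scene");t=read_camera("top");cv2.imwrite("pics/scene10.png",im);cv2.imwrite("pics/top10.png",t)
cv2.imwrite("pics/v10.png",np.hstack([cv2.resize(im[130:280,140:340],(400,300)),cv2.resize(im[190:310,380:540],(400,300))]))
E
```

```text
22.7 [378.7 246.5 153.6] 75.15543951404149 [-0.74  0.24  0.05  2.07 -0.02  0.83  0.53]
off [-0.0013  0.0007  0.1006] rot [-0.1 -0.   0.1]
```

View pics/v10.png

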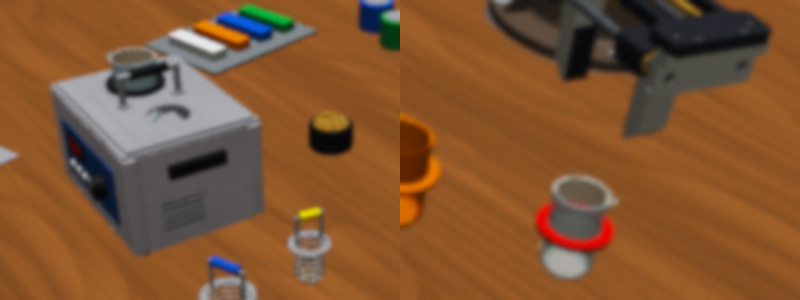

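Large beaker hangs upright in its hole (crop (135,75)); gripper is over the red-collar beaker. Descend, centre twice, lift.

Call:
move_arm(offset=[[-0.001,0.0007,0.03],[-0.001,0.0007,0.06],[-0.001,0.0007,0.085],[-0.001,0.0007,0.096],[-0.001,0.0007,0.1]], rotation=[[0,0,0],[0,0,0],[0,0,0],[0,0,0],[0,0,0]], jaw=[0.075,0.075,0.075,0.075,0.075])

```text
time: 23.3
ee_pos: [380.4, 247.5, 54.1]
orientation: [[-0.933, 0.36, -0.0], [0.36, 0.933, -0.0], [0.0, -0.001, -1.0]]
force: [-0.3, -0.3, -1.1]
opening: 74.9
```

Call:
move_arm(offset=[[0,0,0],[0,0,0],[0,0,0],[0,0,0],[0,0,0]], rotation=[[0,0,0],[0,0,0],[0,0,0],[0,0,0],[0,0,0]], jaw=[0.065,0.058,0.051,0.043,0.035])

```text
time: 23.8
ee_pos: [380.6, 247.7, 54.7]
orientation: [[-0.934, 0.358, 0.001], [0.358, 0.934, 0.001], [-0.0, 0.001, -1.0]]
force: [0.2, 0.2, 3.1]
opening: 42.3
```

Call:
move_arm(offset=[[0,0,0],[0,0,0],[0,0,0],[0,0,0],[0,0,0]], rotation=[[0,0,0],[0,0,0],[0,0,0],[0,0,0],[0,0,0]], jaw=[0.05,0.06,0.07,0.075,0.075])

```text
time: 24.3
ee_pos: [380.3, 247.4, 54.2]
orientation: [[-0.934, 0.358, -0.0], [0.358, 0.934, -0.0], [0.0, -0.0, -1.0]]
force: [-0.4, 0.7, -0.2]
opening: 73.8
```

Call:
move_arm(offset=[[0,0,0],[0,0,0],[0,0,0],[0,0,0],[0,0,0]], rotation=[[0,0,8],[0,0,16],[0,0,24],[0,0,32],[0,0,40]], jaw=[0.075,0.075,0.075,0.075,0.075])

```text
time: 24.8
ee_pos: [380.3, 247.4, 54.2]
orientation: [[-0.48, 0.877, -0.0], [0.877, 0.48, 0.0], [0.0, 0.0, -1.0]]
force: [-0.4, 0.2, -0.3]
opening: 75.3
```

Call:
move_arm(offset=[[0,0,0],[0,0,0],[0,0,0],[0,0,0],[0,0,0]], rotation=[[0,0,8],[0,0,16],[0,0,24],[0,0,32],[0,0,40]], jaw=[0.075,0.075,0.075,0.075,0.075])

```text
time: 25.3
ee_pos: [380.3, 247.5, 54.3]
orientation: [[0.196, 0.981, 0.0], [0.981, -0.196, 0.0], [0.0, -0.0, -1.0]]
force: [0.4, 0.2, 0.3]
opening: 75.0
```

Call:
move_arm(offset=[[0,0,0],[0,0,0],[0,0,0],[0,0,0],[0,0,0]], rotation=[[0,0,5],[0,0,10],[0,0,10],[0,0,10],[0,0,10]], jaw=[0.075,0.075,0.075,0.075,0.075])

```text
time: 25.8
ee_pos: [380.3, 247.4, 54.2]
orientation: [[0.356, 0.934, -0.0], [0.934, -0.356, 0.0], [-0.0, -0.0, -1.0]]
force: [-0.3, 0.7, 1.0]
opening: 75.4
```

Call:
move_arm(offset=[[0,0,0],[0,0,0],[0,0,0],[0,0,0],[0,0,0]], rotation=[[0,0,0],[0,0,0],[0,0,0],[0,0,0],[0,0,0]], jaw=[0.065,0.058,0.051,0.043,0.035])

```text
time: 26.3
ee_pos: [380.4, 247.4, 54.3]
orientation: [[0.358, 0.934, 0.0], [0.934, -0.358, 0.0], [0.0, 0.0, -1.0]]
force: [0.2, 0.3, -0.6]
opening: 41.6
```

Call:
move_arm(offset=[[0,0,0],[0,0,0],[0,0,0],[0,0,-0.002],[0,0,-0.004]], rotation=[[0,0,0],[0,0,0],[0,0,0],[0,0,0],[0,0,0]], jaw=[0.035,0.03,0.03,0.03,0.03], squeeze=15)

```text
time: 26.8
ee_pos: [380.2, 247.3, 58.3]
orientation: [[0.358, 0.934, -0.0], [0.934, -0.358, -0.0], [-0.0, -0.0, -1.0]]
force: [0.4, -0.3, -0.3]
opening: 41.7
```

Call:
move_arm(offset=[[0,0,-0.02],[0,0,-0.055],[-0.01,0.012,-0.1],[-0.025,0.03,-0.14],[-0.05,0.057,-0.17]], rotation=[[0,0,0],[0,0,0],[0,0,0],[0,0,0],[0,0,0]], jaw=[0.03,0.03,0.03,0.03,0.03])

```text
time: 27.3
ee_pos: [416.0, 181.1, 230.8]
orientation: [[0.355, 0.935, 0.002], [0.935, -0.355, 0.002], [0.002, 0.001, -1.0]]
force: [1.3, 0.6, -1.7]
opening: 41.4
```

Call:
move_arm(offset=[[-0.028,0.031,-0.015],[-0.055,0.062,-0.027],[-0.083,0.094,-0.027],[-0.11,0.125,-0.027],[-0.138,0.156,-0.027]], rotation=[[0,0,0],[0,0,0],[0,0,0],[0,0,0],[0,0,0]], jaw=[0.03,0.03,0.03,0.03,0.03])

```text
time: 27.8
ee_pos: [512.4, -5.7, 255.6]
orientation: [[0.357, 0.934, 0.001], [0.934, -0.357, 0.001], [0.001, 0.0, -1.0]]
force: [0.5, 1.3, -0.8]
opening: 41.7
```

Call:
move_arm(offset=[[-0.028,0.031,0],[-0.056,0.063,0],[-0.084,0.095,0],[-0.11,0.125,0],[-0.13,0.147,0]], rotation=[[0,0,0],[0,0,0],[0,0,0],[0,0,0],[0,0,0]], jaw=[0.03,0.03,0.03,0.03,0.03])

```text
time: 28.3
ee_pos: [603.0, -181.0, 255.1]
orientation: [[0.359, 0.933, -0.0], [0.933, -0.359, -0.001], [-0.001, 0.0, -1.0]]
force: [1.4, 0.8, 0.6]
opening: 41.5
```

Call:
move_arm(offset=[[-0.013,0.015,0],[-0.0197,0.0228,0],[-0.0197,0.0228,0],[-0.0197,0.0228,0],[-0.0197,0.0228,0]], rotation=[[0,0,-6],[0,0,-12],[0,0,-18],[0,0,-18],[0,0,-18]], jaw=[0.03,0.03,0.03,0.03,0.03])

```text
time: 28.8
ee_pos: [616.7, -204.7, 255.2]
orientation: [[0.055, 0.998, -0.0], [0.998, -0.055, 0.001], [0.0, -0.0, -1.0]]
force: [0.7, -0.5, -0.6]
opening: 41.7
```

```bash
python3 - <<'E'
from h import *
s=read_state();print(s["time"],s["ee_pos"].round(1),s["opening"],s["force"]);go([616.8,-204.8,200],-3)
im=read_camera("scene");cv2.imwrite("pics/scene11.png",im)
# red collar position in scene, expected z of collar top = tcp-54.2+46
z=s["ee_pos"][2]-54.2+45
r=rect("scene",im,617,-205,120,120,z,4);k=cv2.inRange(cv2.cvtColor(r,cv2.COLOR_BGR2HSV),(0,150,120),(6,255,255))
q=max(cv2.findContours(k,0,1)[0],key=cv2.contourArea);(cx,cy),R0=cv2.minEnclosingCircle(q);print(617+60-cy/4,-205+60-cx/4,R0/4)
E
```

```text
28.8 [ 616.7 -204.7  255.2] 41.73839262996775 [ 0.6855547  -0.49156057 -0.62971032]
off [-0.0001  0.0001  0.0552] rot [-0.  -0.  -0.1]
616.4298553466797 -201.70143127441406 33.57147216796875
```

Call:
move_arm(offset=[[0,0,0.012],[0,0,0.03],[0,0,0.045],[0,0,0.055],[0,0,0.06]], rotation=[[0,0,0],[0,0,0],[0,0,0],[0,0,0],[0,0,0]], jaw=[0.03,0.03,0.03,0.03,0.03])

```text
time: 29.35
ee_pos: [616.3, -204.5, 193.7]
orientation: [[0.052, 0.999, -0.002], [0.999, -0.052, 0.0], [0.0, -0.002, -1.0]]
force: [0.9, -0.0, -0.2]
opening: 41.4
```

Call:
move_arm(offset=[[0,0,0.004],[0,0,0.008],[0,0,0.012],[0,0,0.016],[0,0,0.02]], rotation=[[0,0,0],[0,0,0],[0,0,0],[0,0,0],[0,0,0]], jaw=[0.03,0.03,0.03,0.03,0.03])

```text
time: 29.85
ee_pos: [617.0, -205.0, 175.1]
orientation: [[0.052, 0.999, 0.0], [0.999, -0.052, -0.0], [-0.0, 0.0, -1.0]]
force: [-0.4, -0.1, -0.4]
opening: 41.5
```

Call:
move_arm(offset=[[0,0,0.005],[0,0,0.01],[0,0,0.015],[0,0,0.02],[0,0,0.024]], rotation=[[0,0,0],[0,0,0],[0,0,0],[0,0,0],[0,0,0]], jaw=[0.03,0.03,0.03,0.03,0.03])

```text
time: 30.35
ee_pos: [616.8, -204.9, 150.7]
orientation: [[0.052, 0.999, -0.0], [0.999, -0.052, 0.0], [0.0, -0.0, -1.0]]
force: [-0.3, 0.2, -0.8]
opening: 41.3
```

Call:
move_arm(offset=[[0,0,0.001],[0,0,0.002],[0,0,0.003],[0,0,0.0035],[0,0,0.0035]], rotation=[[0,0,0],[0,0,0],[0,0,0],[0,0,0],[0,0,0]], jaw=[0.03,0.03,0.03,0.03,0.03])

```text
time: 30.85
ee_pos: [616.9, -205.0, 147.8]
orientation: [[0.052, 0.999, 0.0], [0.999, -0.052, -0.0], [-0.0, 0.0, -1.0]]
force: [0.7, -0.4, -1.2]
opening: 41.9
```

Call:
move_arm(offset=[[0,0,0.0005],[0,0,0.001],[0,0,0.0014],[0,0,0.0014],[0,0,0.0014]], rotation=[[0,0,0],[0,0,0],[0,0,0],[0,0,0],[0,0,0]], jaw=[0.03,0.03,0.03,0.03,0.03])

```text
time: 31.35
ee_pos: [617.1, -205.0, 147.2]
orientation: [[0.052, 0.999, 0.001], [0.999, -0.052, 0.0], [0.0, 0.001, -1.0]]
force: [-2.6, 1.0, 7.2]
opening: 41.7
```

Call:
move_arm(offset=[[0,0,0],[0,0,0],[0,0,0],[0,0,0],[0,0,0]], rotation=[[0,0,0],[0,0,0],[0,0,0],[0,0,0],[0,0,0]], jaw=[0.045,0.05,0.055,0.06,0.06])

```text
time: 31.85
ee_pos: [616.8, -204.9, 146.2]
orientation: [[0.052, 0.999, -0.0], [0.999, -0.052, -0.0], [-0.0, -0.0, -1.0]]
force: [0.3, -0.4, -0.3]
opening: 59.5
```

Call:
move_arm(offset=[[0,0,-0.01],[0,0,-0.03],[0,0,-0.06],[0,0,-0.09],[0,0,-0.11]], rotation=[[0,0,0],[0,0,0],[0,0,0],[0,0,0],[0,0,0]], jaw=[0.06,0.06,0.06,0.05,0.05])

```text
time: 32.35
ee_pos: [617.3, -205.5, 259.4]
orientation: [[0.052, 0.999, 0.003], [0.999, -0.052, -0.001], [-0.001, 0.003, -1.0]]
force: [-0.5, -0.4, -0.0]
opening: 51.1
```

```bash
python3 - <<'E'
from h import *
s=read_state();print(s["time"],s["ee_pos"].round(1),s["opening"],s["joint_pos"].round(2));go([683.2,12.6,150],21)
im=read_camera("scene");cv2.imwrite("pics/scene12.png",im)
cv2.imwrite("pics/v12.png",cv2.resize(im[130:310,140:340],(667,600),interpolation=cv2.INTER_CUBIC))
E
```

```text
32.35 [ 617.3 -205.5  259.4] 51.07855572825272 [-0.2   0.51  0.69  1.5  -0.34  1.25  0.49]
off [0.2214 0.0541 0.1094] rot [  0.1   0.1 -24. ]
```

View pics/v12.png

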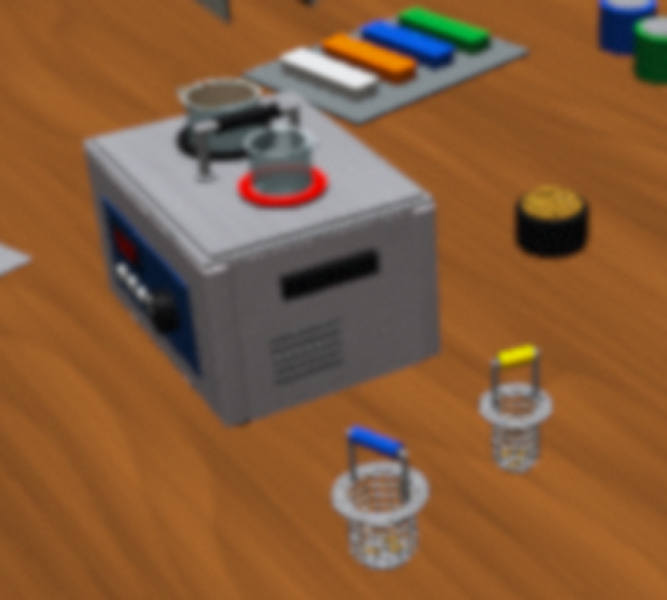

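Both beakers hang flush on the plate (black at (220,125), red at (283,185) in the crop), strainers upright. Now the blue strainer.

Call:
move_arm(offset=[[0.035,0.009,0],[0.08,0.02,0.01],[0.125,0.031,0.03],[0.17,0.042,0.06],[0.2,0.05,0.08]], rotation=[[0,0,0],[0,0,0],[0,0,0],[0,0,0],[0,0,0]], jaw=[0.045,0.045,0.045,0.045,0.045], squeeze=15)

```text
time: 32.9
ee_pos: [677.6, -4.7, 175.8]
orientation: [[0.05, 0.999, 0.0], [0.999, -0.05, 0.001], [0.001, 0.0, -1.0]]
force: [0.9, -0.2, 0.2]
opening: 45.2
```

Call:
move_arm(offset=[[0.012,0.003,0.01],[0.0214,0.0041,0.02],[0.0214,0.0041,0.03],[0.0214,0.0041,0.03],[0.0214,0.0041,0.03]], rotation=[[0,0,-8],[0,0,-16],[0,0,-24],[0,0,-24],[0,0,-24]], jaw=[0.045,0.045,0.045,0.045,0.045])

```text
time: 33.4
ee_pos: [682.5, 12.9, 147.0]
orientation: [[-0.354, 0.935, 0.0], [0.935, 0.354, 0.0], [-0.0, 0.0, -1.0]]
force: [0.8, 0.6, -0.4]
opening: 45.2
```

```bash
python3 - <<'E'
from h import *
s=read_state();print(s["time"],s["ee_pos"].round(1),s["opening"],s["joint_pos"].round(2));go([683.2,12.6,62],21)
im=read_camera("scene");cv2.imwrite("pics/scene13.png",im)
r=rect("scene",im,683,12,90,90,82,4);k=cv2.inRange(cv2.cvtColor(r,cv2.COLOR_BGR2HSV),(100,150,100),(125,255,255))
q=max(cv2.findContours(k,0,1)[0],key=cv2.contourArea);rc=cv2.minAreaRect(q);print("bar",683+45-rc[0][1]/4,12+45-rc[0][0]/4,np.array(rc[1])/4)
E
```

```text
33.4 [682.5  12.9 147. ] 45.16813149992356 [-0.41  0.63  0.52  1.54 -0.34  1.06  0.55]
off [-0.0005  0.0005  0.085 ] rot [ 0.   0.  -0.2]
bar 683.4282493591309 12.417274475097656 [11.43648148 33.37714005]
```

Call:
move_arm(offset=[[0,0,0.025],[0,0,0.05],[-0.0005,0.0005,0.07],[-0.0005,0.0005,0.082],[-0.0005,0.0005,0.085]], rotation=[[0,0,0],[0,0,0],[0,0,0],[0,0,0],[0,0,0]], jaw=[0.045,0.045,0.045,0.045,0.045])

```text
time: 33.95
ee_pos: [682.6, 12.8, 60.6]
orientation: [[-0.357, 0.934, -0.001], [0.934, 0.357, -0.0], [0.0, -0.001, -1.0]]
force: [0.0, 0.3, 0.3]
opening: 45.3
```

Call:
move_arm(offset=[[0,0,0],[0,0,0],[0,0,0],[0,0,0],[0,0,0]], rotation=[[0,0,0],[0,0,0],[0,0,0],[0,0,0],[0,0,0]], jaw=[0.036,0.028,0.02,0.012,0.004])

```text
time: 34.45
ee_pos: [683.3, 13.1, 61.8]
orientation: [[-0.359, 0.933, 0.001], [0.933, 0.359, 0.0], [-0.0, 0.001, -1.0]]
force: [-0.0, 0.5, 0.1]
opening: 9.7
```

Call:
move_arm(offset=[[0,0,0],[0,0,0],[0,0,0],[0,0,-0.002],[0,0,-0.005]], rotation=[[0,0,0],[0,0,0],[0,0,0],[0,0,0],[0,0,0]], jaw=[0,0,0,0,0], squeeze=25)

```text
time: 34.95
ee_pos: [682.4, 13.1, 65.9]
orientation: [[-0.359, 0.933, -0.001], [0.933, 0.359, -0.0], [0.0, -0.001, -1.0]]
force: [0.2, 0.0, -2.0]
opening: 8.7
```

Call:
move_arm(offset=[[0,0,-0.01],[0,0,-0.035],[0,0,-0.065],[0,0,-0.095],[0,0,-0.12]], rotation=[[0,0,0],[0,0,0],[0,0,0],[0,0,0],[0,0,0]], jaw=[0,0,0,0,0])

```text
time: 35.45
ee_pos: [683.2, 12.9, 188.8]
orientation: [[-0.359, 0.933, 0.001], [0.934, 0.359, 0.0], [-0.0, 0.001, -1.0]]
force: [0.6, 0.5, 0.5]
opening: 8.8
```

Call:
move_arm(offset=[[-0.002,-0.001,-0.025],[-0.01,-0.007,-0.05],[-0.028,-0.019,-0.067],[-0.052,-0.035,-0.075],[-0.08,-0.054,-0.075]], rotation=[[0,0,0],[0,0,0],[0,0,0],[0,0,0],[0,0,0]], jaw=[0,0,0,0,0])

```text
time: 35.95
ee_pos: [661.3, -82.6, 263.2]
orientation: [[-0.359, 0.933, 0.002], [0.933, 0.359, -0.0], [-0.001, 0.002, -1.0]]
force: [0.6, -0.2, -1.9]
opening: 9.2
```

Call:
move_arm(offset=[[-0.028,-0.019,0],[-0.056,-0.038,0],[-0.084,-0.057,0],[-0.11,-0.074,0],[-0.133,-0.089,0]], rotation=[[0,0,0],[0,0,0],[0,0,0],[0,0,0],[0,0,0]], jaw=[0,0,0,0,0])

```text
time: 36.45
ee_pos: [624.1, -240.5, 261.7]
orientation: [[-0.356, 0.934, -0.001], [0.934, 0.356, -0.001], [-0.0, -0.001, -1.0]]
force: [0.8, 0.6, -0.5]
opening: 8.9
```

Call:
move_arm(offset=[[-0.02,-0.013,0],[-0.035,-0.023,0],[-0.044,-0.029,0],[-0.0488,-0.0327,0],[-0.0488,-0.0327,0]], rotation=[[0,0,0],[0,0,0],[0,0,0],[0,0,0],[0,0,0]], jaw=[0,0,0,0,0])

```text
time: 36.95
ee_pos: [612.7, -294.7, 261.3]
orientation: [[-0.358, 0.934, -0.0], [0.934, 0.358, 0.0], [0.0, -0.0, -1.0]]
force: [-0.1, 0.2, -0.1]
opening: 8.9
```

Call:
move_arm(offset=[[0,0,0],[0,0,0],[0,0,0],[0,0,0],[0,0,0]], rotation=[[0,0,0],[0,0,0],[0,0,0],[0,0,0],[0,0,0]], jaw=[0,0,0,0,0])

```text
time: 37.45
ee_pos: [613.1, -294.0, 261.3]
orientation: [[-0.359, 0.933, 0.0], [0.933, 0.359, 0.0], [0.0, 0.0, -1.0]]
force: [-0.7, 0.4, -1.1]
opening: 8.7
```

```bash
python3 - <<'E'
from h import *
s=read_state();print(s["time"],s["ee_pos"].round(1),s["opening"],s["force"]);go([612.6,-294.4,240])
im=read_camera("scene");t=read_camera("top");cv2.imwrite("pics/scene14.png",im)
cv2.imwrite("pics/v14.png",np.hstack([cv2.resize(im[90:240,120:320],(400,300),interpolation=2),cv2.resize(t[130:265,360:540],(400,300))]))
E
```

```text
37.45 [ 613.1 -294.   261.3] 8.726956060766298 [-0.67247512  0.38906241 -1.09896983]
off [-0.0002 -0.0006  0.0213] rot [0. 0. 0.]
```

View pics/v14.png

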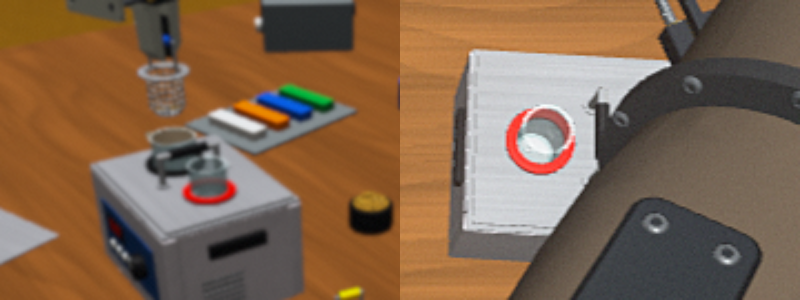

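Blue strainer hangs upright over the large beaker (crop (165,90)). Lower.

Call:
move_arm(offset=[[0,-0.0006,0.006],[0,-0.0006,0.014],[0,-0.0006,0.021],[0,-0.0006,0.025],[0,-0.0006,0.026]], rotation=[[0,0,0],[0,0,0],[0,0,0],[0,0,0],[0,0,0]], jaw=[0,0,0,0,0])

```text
time: 38.05
ee_pos: [612.1, -294.3, 234.3]
orientation: [[-0.359, 0.933, -0.001], [0.933, 0.359, 0.001], [0.001, -0.001, -1.0]]
force: [0.7, 0.7, 0.2]
opening: 9.4
```

Call:
move_arm(offset=[[0,0,0.004],[0,0,0.008],[0,0,0.012],[0,0,0.016],[0,0,0.018]], rotation=[[0,0,0],[0,0,0],[0,0,0],[0,0,0],[0,0,0]], jaw=[0,0,0,0,0])

```text
time: 38.55
ee_pos: [612.3, -294.4, 216.8]
orientation: [[-0.359, 0.933, -0.0], [0.933, 0.359, 0.0], [0.0, -0.0, -1.0]]
force: [-0.1, -0.4, -0.7]
opening: 9.2
```

Call:
move_arm(offset=[[0,0,0.005],[0,0,0.01],[0,0,0.015],[0,0,0.02],[0,0,0.025]], rotation=[[0,0,0],[0,0,0],[0,0,0],[0,0,0],[0,0,0]], jaw=[0,0,0,0,0])

```text
time: 39.05
ee_pos: [612.4, -294.5, 191.8]
orientation: [[-0.359, 0.933, -0.0], [0.933, 0.359, 0.0], [0.0, -0.0, -1.0]]
force: [0.5, 0.0, 0.0]
opening: 8.9
```

Call:
move_arm(offset=[[0,0,0.001],[0,0,0.002],[0,0,0.003],[0,0,0.004],[0,0,0.004]], rotation=[[0,0,0],[0,0,0],[0,0,0],[0,0,0],[0,0,0]], jaw=[0,0,0,0,0])

```text
time: 39.55
ee_pos: [612.4, -294.5, 188.3]
orientation: [[-0.359, 0.933, 0.0], [0.933, 0.359, 0.0], [-0.0, 0.0, -1.0]]
force: [0.2, -0.9, -0.6]
opening: 9.4
```

Call:
move_arm(offset=[[0,0,0.0005],[0,0,0.001],[0,0,0.0015],[0,0,0.002],[0,0,0.002]], rotation=[[0,0,0],[0,0,0],[0,0,0],[0,0,0],[0,0,0]], jaw=[0,0,0,0,0])

```text
time: 40.05
ee_pos: [612.3, -294.5, 186.2]
orientation: [[-0.359, 0.933, -0.0], [0.933, 0.359, 0.0], [0.0, -0.0, -1.0]]
force: [0.0, -0.1, -0.1]
opening: 8.9
```

Call:
move_arm(offset=[[0,0,0.0005],[0,0,0.001],[0,0,0.001],[0,0,0.001],[0,0,0.001]], rotation=[[0,0,0],[0,0,0],[0,0,0],[0,0,0],[0,0,0]], jaw=[0,0,0,0,0])

```text
time: 40.55
ee_pos: [612.8, -294.5, 185.7]
orientation: [[-0.359, 0.933, 0.001], [0.933, 0.359, -0.0], [-0.0, 0.001, -1.0]]
force: [2.5, 2.0, 2.7]
opening: 9.0
```

Call:
move_arm(offset=[[0,0,0],[0,0,0],[0,0,0],[0,0,0],[0,0,0]], rotation=[[0,0,0],[0,0,0],[0,0,0],[0,0,0],[0,0,0]], jaw=[0.012,0.018,0.025,0.03,0.03])

```text
time: 41.05
ee_pos: [612.2, -294.6, 185.2]
orientation: [[-0.359, 0.933, -0.0], [0.933, 0.359, 0.0], [0.0, -0.0, -1.0]]
force: [-0.1, -0.3, -0.5]
opening: 29.2
```

Call:
move_arm(offset=[[0,0,-0.01],[0,0,-0.025],[0,0,-0.05],[0,0,-0.07],[0,0,-0.08]], rotation=[[0,0,0],[0,0,0],[0,0,0],[0,0,0],[0,0,0]], jaw=[0.03,0.03,0.03,0.04,0.045])

```text
time: 41.55
ee_pos: [613.2, -295.3, 268.9]
orientation: [[-0.359, 0.933, 0.004], [0.933, 0.359, -0.002], [-0.003, 0.003, -1.0]]
force: [-0.0, -0.1, -0.7]
opening: 41.1
```

```bash
python3 - <<'E'
from h import *
s=read_state();print(s["time"],s["ee_pos"].round(1),s["opening"],s["joint_pos"].round(2));go([567,-11,150],79)
im=read_camera("scene");cv2.imwrite("pics/scene15.png",im)
rs=[]
for n,x0,y0,z,lo,hi in(("yellow",567,-11,82,(26,150,120),(34,255,255)),("blue",612.5,-294.4,206,(100,150,100),(125,255,255))):
    r=rect("scene",im,x0,y0,90,90,z,4);k=cv2.inRange(cv2.cvtColor(r,cv2.COLOR_BGR2HSV),lo,hi)
    q=max(cv2.findContours(k,0,1)[0],key=cv2.contourArea);rc=cv2.minAreaRect(q);print(n,"bar",x0+45-rc[0][1]/4,y0+45-rc[0][0]/4,np.array(rc[1])/4)
E
```

```text
41.55 [ 613.2 -295.3  268.9] 41.13490473369783 [ 0.02  0.54  0.59  1.4  -0.3   1.29  0.99]
off [0.2823 0.0586 0.1182] rot [  0.1   0.2 -58. ]
yellow bar 565.7010269165039 -11.827323913574219 [13.09469604 25.04888344]
blue bar 612.1511383056641 -296.4010299682617 [14.00390911 35.34287262]
```

Call:
move_arm(offset=[[0.035,0.007,0],[0.08,0.017,0],[0.125,0.026,0],[0.17,0.035,0],[0.21,0.044,0.02]], rotation=[[0,0,0],[0,0,0],[0,0,0],[0,0,0],[0,0,0]], jaw=[0.045,0.045,0.045,0.045,0.045], squeeze=15)

```text
time: 42.1
ee_pos: [578.8, -80.8, 247.0]
orientation: [[-0.359, 0.933, 0.004], [0.933, 0.359, 0.0], [-0.001, 0.004, -1.0]]
force: [0.2, -0.1, -0.4]
opening: 44.9
```

Call:
move_arm(offset=[[0.03,0.006,0.02],[0.055,0.011,0.04],[0.0723,0.0146,0.06],[0.0723,0.0146,0.075],[0.0723,0.0146,0.09]], rotation=[[0,0,-8],[0,0,-16],[0,0,-24],[0,0,-32],[0,0,-40]], jaw=[0.045,0.045,0.045,0.045,0.045])

```text
time: 42.6
ee_pos: [565.3, -8.9, 154.4]
orientation: [[-0.878, 0.478, -0.001], [0.478, 0.878, 0.0], [0.001, -0.0, -1.0]]
force: [0.0, -0.5, -0.4]
opening: 45.1
```

Call:
move_arm(offset=[[0,0,0],[0,0,0],[0,0,0],[0,0,0],[0,0,0]], rotation=[[0,0,-8],[0,0,-16],[0,0,-18],[0,0,-18],[0,0,-18]], jaw=[0.045,0.045,0.045,0.045,0.045])

```text
time: 43.1
ee_pos: [565.7, -10.1, 155.2]
orientation: [[-0.981, 0.192, -0.0], [0.192, 0.981, 0.0], [0.0, 0.0, -1.0]]
force: [0.1, -0.5, -0.3]
opening: 45.0
```

```bash
python3 - <<'E'
from h import *
s=read_state();print(s["time"],s["ee_pos"].round(1),s["opening"],s["joint_pos"].round(2));go([567,-11,62],79)
E
```

```text
43.1 [565.7 -10.1 155.2] 45.04141194787869 [-0.28  0.41  0.28  1.83 -0.14  0.92  1.44]
off [-0.0015 -0.0006  0.0932] rot [ 0.  -0.  -0.1]
```

Call:
move_arm(offset=[[-0.0015,-0.0006,0.025],[-0.0015,-0.0006,0.055],[-0.0015,-0.0006,0.078],[-0.0015,-0.0006,0.09],[-0.0015,-0.0006,0.0932]], rotation=[[0,0,0],[0,0,0],[0,0,0],[0,0,0],[0,0,0]], jaw=[0.045,0.045,0.045,0.045,0.045])

```text
time: 43.6
ee_pos: [566.4, -10.9, 61.0]
orientation: [[-0.982, 0.191, -0.002], [0.191, 0.982, -0.0], [0.002, -0.001, -1.0]]
force: [-0.2, 0.6, 0.5]
opening: 44.6
```

Call:
move_arm(offset=[[0,0,0],[0,0,0],[0,0,0],[0,0,0],[0,0,0]], rotation=[[0,0,0],[0,0,0],[0,0,0],[0,0,0],[0,0,0]], jaw=[0.036,0.028,0.02,0.012,0.004])

```text
time: 44.1
ee_pos: [567.5, -10.8, 62.6]
orientation: [[-0.982, 0.19, 0.001], [0.19, 0.982, 0.0], [-0.001, 0.0, -1.0]]
force: [-0.0, -0.3, 0.9]
opening: 9.8
```

Call:
move_arm(offset=[[0,0,0],[0,0,0],[0,0,0],[0,0,-0.002],[0,0,-0.005]], rotation=[[0,0,0],[0,0,0],[0,0,0],[0,0,0],[0,0,0]], jaw=[0,0,0,0,0], squeeze=25)

```text
time: 44.6
ee_pos: [566.7, -10.9, 66.9]
orientation: [[-0.982, 0.19, -0.001], [0.19, 0.982, -0.0], [0.001, -0.0, -1.0]]
force: [-0.9, -1.0, -2.0]
opening: 9.0
```

Call:
move_arm(offset=[[0,0,-0.01],[0,0,-0.035],[0,0,-0.065],[0,0,-0.095],[0,0,-0.12]], rotation=[[0,0,0],[0,0,0],[0,0,0],[0,0,0],[0,0,0]], jaw=[0,0,0,0,0])

```text
time: 45.1
ee_pos: [567.3, -11.1, 189.4]
orientation: [[-0.982, 0.191, 0.001], [0.191, 0.982, 0.0], [-0.001, 0.0, -1.0]]
force: [-0.0, -0.8, -0.3]
opening: 8.7
```

Call:
move_arm(offset=[[-0.001,-0.001,-0.025],[-0.003,-0.006,-0.05],[-0.008,-0.018,-0.067],[-0.018,-0.037,-0.075],[-0.03,-0.062,-0.075]], rotation=[[0,0,0],[0,0,0],[0,0,0],[0,0,0],[0,0,0]], jaw=[0,0,0,0,0])

```text
time: 45.6
ee_pos: [585.5, -77.0, 264.4]
orientation: [[-0.982, 0.188, 0.003], [0.188, 0.982, 0.001], [-0.003, 0.001, -1.0]]
force: [-0.1, 0.1, -1.0]
opening: 9.0
```

Call:
move_arm(offset=[[-0.014,-0.029,0],[-0.027,-0.057,0],[-0.039,-0.083,0],[-0.048,-0.102,0],[-0.0555,-0.118,0]], rotation=[[0,0,0],[0,0,0],[0,0,0],[0,0,0],[0,0,0]], jaw=[0,0,0,0,0])

```text
time: 46.1
ee_pos: [616.6, -205.5, 262.6]
orientation: [[-0.981, 0.192, -0.0], [0.192, 0.981, -0.0], [0.0, -0.0, -1.0]]
force: [0.2, 0.2, -0.0]
opening: 9.2
```

Call:
move_arm(offset=[[0,-0.001,0],[0,-0.001,0],[0,-0.001,0],[0,-0.001,0],[0,-0.001,0]], rotation=[[0,0,0],[0,0,0],[0,0,0],[0,0,0],[0,0,0]], jaw=[0,0,0,0,0])

```text
time: 46.6
ee_pos: [616.8, -203.8, 262.3]
orientation: [[-0.982, 0.189, 0.0], [0.189, 0.982, 0.0], [-0.0, 0.0, -1.0]]
force: [-0.1, 0.1, -1.3]
opening: 9.0
```

```bash
python3 - <<'E'
from h import *
s=read_state();print(s["time"],s["ee_pos"].round(1),s["opening"],s["force"]);go([616.9,-204.9,235])
im=read_camera("scene");t=read_camera("top");cv2.imwrite("pics/scene16.png",im)
cv2.imwrite("pics/v16.png",np.hstack([cv2.resize(im[90:240,140:340],(400,300),interpolation=2),cv2.resize(t[130:265,360:540],(400,300))]))
E
```

```text
46.6 [ 616.8 -203.8  262.3] 8.965822442553941 [-0.13536959  0.06116481 -1.34945942]
off [-0.0003 -0.0011  0.0273] rot [0. 0. 0.]
```

View pics/v16.png

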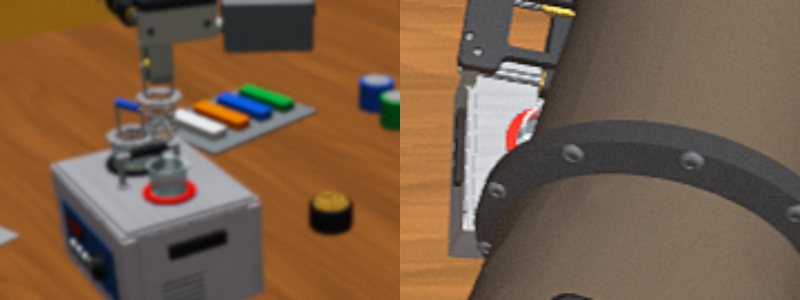

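Blue strainer nested in the large beaker; yellow one upright over the small beaker. Lower.

Call:
move_arm(offset=[[0,-0.001,0.006],[0,-0.001,0.014],[0,-0.001,0.021],[0,-0.001,0.026],[0,-0.001,0.0275]], rotation=[[0,0,0],[0,0,0],[0,0,0],[0,0,0],[0,0,0]], jaw=[0,0,0,0,0])

```text
time: 47.2
ee_pos: [616.0, -205.7, 233.5]
orientation: [[-0.982, 0.19, -0.001], [0.19, 0.982, 0.0], [0.002, 0.0, -1.0]]
force: [-0.2, 0.6, -0.9]
opening: 9.2
```

Call:
move_arm(offset=[[0,0,0.004],[0,0,0.008],[0,0,0.012],[0,0,0.016],[0,0,0.018]], rotation=[[0,0,0],[0,0,0],[0,0,0],[0,0,0],[0,0,0]], jaw=[0,0,0,0,0])

```text
time: 47.7
ee_pos: [616.3, -205.8, 216.1]
orientation: [[-0.982, 0.19, -0.0], [0.19, 0.982, 0.0], [0.001, 0.0, -1.0]]
force: [0.2, 1.0, -1.1]
opening: 9.5
```

Call:
move_arm(offset=[[0,0.0005,0.005],[0,0.0005,0.01],[0,0.0005,0.015],[0,0.0005,0.02],[0,0.0005,0.025]], rotation=[[0,0,0],[0,0,0],[0,0,0],[0,0,0],[0,0,0]], jaw=[0,0,0,0,0])

```text
time: 48.2
ee_pos: [616.5, -205.4, 191.1]
orientation: [[-0.982, 0.19, -0.0], [0.19, 0.982, 0.0], [0.0, 0.0, -1.0]]
force: [-0.3, -0.4, -0.2]
opening: 8.6
```

Call:
move_arm(offset=[[0,0,0.001],[0,0,0.002],[0,0,0.003],[0,0,0.0035],[0,0,0.0035]], rotation=[[0,0,0],[0,0,0],[0,0,0],[0,0,0],[0,0,0]], jaw=[0,0,0,0,0])

```text
time: 48.7
ee_pos: [616.6, -205.4, 188.2]
orientation: [[-0.982, 0.19, 0.0], [0.19, 0.982, 0.0], [-0.0, 0.0, -1.0]]
force: [-0.7, -0.6, -1.0]
opening: 9.1
```

Call:
move_arm(offset=[[0,0,0.0005],[0,0,0.001],[0,0,0.0015],[0,0,0.002],[0,0,0.002]], rotation=[[0,0,0],[0,0,0],[0,0,0],[0,0,0],[0,0,0]], jaw=[0,0,0,0,0])

```text
time: 49.2
ee_pos: [616.7, -205.2, 186.6]
orientation: [[-0.982, 0.19, 0.001], [0.19, 0.982, 0.0], [-0.001, 0.0, -1.0]]
force: [-1.3, 1.2, 4.5]
opening: 9.1
```

Contact at the expected height (186.3). Release, rise and move clear.

Call:
move_arm(offset=[[0,0,0],[0,0,0],[0,0,0],[0,0,0],[0,0,0]], rotation=[[0,0,0],[0,0,0],[0,0,0],[0,0,0],[0,0,0]], jaw=[0.012,0.018,0.025,0.03,0.03])

```text
time: 49.7
ee_pos: [616.5, -205.4, 186.0]
orientation: [[-0.982, 0.19, -0.0], [0.19, 0.982, -0.0], [0.0, -0.0, -1.0]]
force: [0.5, -0.3, 0.6]
opening: 30.0
```

Call:
move_arm(offset=[[0,0,-0.01],[0,0,-0.025],[0,0,-0.05],[0,0,-0.07],[0,0,-0.08]], rotation=[[0,0,0],[0,0,0],[0,0,0],[0,0,0],[0,0,0]], jaw=[0.03,0.03,0.03,0.03,0.03])

```text
time: 50.2
ee_pos: [617.3, -205.8, 268.9]
orientation: [[-0.982, 0.19, 0.003], [0.19, 0.982, -0.001], [-0.003, -0.0, -1.0]]
force: [-0.9, 0.4, -0.2]
opening: 30.0
```

Call:
move_arm(offset=[[0,0.03,0],[0,0.07,0],[0,0.115,0],[0,0.16,0],[0,0.2,0]], rotation=[[0,0,0],[0,0,0],[0,0,0],[0,0,0],[0,0,0]], jaw=[0.03,0.03,0.03,0.03,0.03])

```text
time: 50.7
ee_pos: [654.6, -6.4, 266.1]
orientation: [[-0.982, 0.189, -0.0], [0.189, 0.982, 0.001], [0.0, 0.001, -1.0]]
force: [0.1, -0.1, -0.2]
opening: 30.1
```

Call:
move_arm(offset=[[0,0.045,0],[0,0.09,0],[0,0.135,0],[0,0.17,0],[0,0.2,0]], rotation=[[0,0,0],[0,0,0],[0,0,0],[0,0,0],[0,0,0]], jaw=[0.03,0.03,0.03,0.03,0.03])

```text
time: 51.2
ee_pos: [692.4, 190.3, 265.8]
orientation: [[-0.982, 0.188, -0.001], [0.188, 0.982, 0.0], [0.001, 0.0, -1.0]]
force: [0.4, -0.1, 0.2]
opening: 30.1
```

```bash
python3 - <<'E'
from h import *
s=read_state();print(s["time"],s["ee_pos"].round(1))
I={c:read_camera(c) for c in("scene","top")}
for c in I: cv2.imwrite(f"pics/{c}_end.png",I[c])
P2=lambda xs,xt:tri(xs,xt)
for n,z,lo,hi,x0,y0 in(("yellow",206,(26,150,120),(34,255,255),616.7,-205.2),("blue",206,(100,150,100),(125,255,255),612.5,-294.5),("red",138.5,(0,150,120),(6,255,255),616.9,-205)):
  for c in I:
    r=rect(c,I[c],x0,y0,90,90,z,4);k=cv2.inRange(cv2.cvtColor(r,cv2.COLOR_BGR2HSV),lo,hi)
    q=max(cv2.findContours(k,0,1)[0],key=cv2.contourArea);rc=cv2.minAreaRect(q);cc,R0=cv2.minEnclosingCircle(q)
    print(n,c,round(x0+45-rc[0][1]/4,1),round(y0+45-rc[0][0]/4,1),np.round(np.array(rc[1])/4,1),"circ",round(x0+45-cc[1]/4,1),round(y0+45-cc[0]/4,1),round(R0/4,1))
for n in("tip_cleaner_mid","phone_mid"):
    print(n,tri(pinpoint("scene",n)[0]["xy"],pinpoint("top",n)[0]["xy"])[0].round(1))
print([np.round(q["xy"],1) for q in pinpoint("top","screwdriver")[:1]])
cv2.imwrite("pics/vend.png",np.hstack([cv2.resize(I["scene"][110:260,140:340],(400,300),interpolation=2),cv2.resize(I["top"][130:265,360:540],(400,300),interpolation=2)]))
E
```

```text
51.2 [692.4 190.3 265.8]
yellow scene 615.1 -208.1 [15.8 23.8] circ 614.7 -208.8 13.1
yellow top 617.5 -206.4 [ 9.6 22.9] circ 617.5 -206.6 11.8
blue scene 612.3 -296.2 [14.2 35.3] circ 611.4 -296.5 18.5
blue top 611.7 -295.6 [ 9.7 33.6] circ 611.4 -295.6 17.1
red scene 621.0 -194.7 [50.4 56.9] circ 618.6 -199.0 30.2
red top 609.7 -200.5 [58.3 44.8] circ 615.3 -204.6 29.6Traceback (most recent call last):
  File "<stdin>", line 12, in <module>
IndexError: list index out of range
```

```bash
python3 - <<'E'
from h import *
I={c:cv2.imread(f"pics/{c}_end.png") for c in("scene","top")}
for c in I: read_camera(c)
for n in("tip_cleaner_mid","phone_mid","screwdriver"):
    print(n,[(c,np.round(q["xy"],1),round(q["score"],2)) for c in I for q in pinpoint(c,n)[:1]])
cv2.imwrite("pics/vend.png",np.hstack([cv2.resize(I["scene"][110:260,140:340],(400,300),interpolation=2),cv2.resize(I["top"][130:265,360:540],(400,300),interpolation=2)]))
E
```

```text
tip_cleaner_mid [('top', array([430.4, 325.7]), 0.61)]
phone_mid [('scene', array([488.2, 411.6]), 0.84)]
screwdriver [('top', array([523.1, 240.6]), 0.87)]
```

View pics/vend.png

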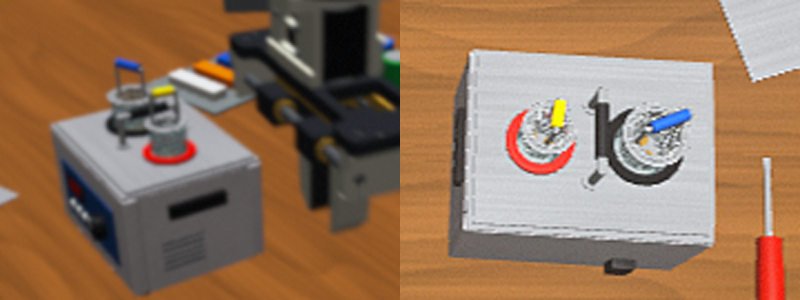

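Both strainers are nested and upright, the collars lie flat on the cover, the gripper is well clear, and the tip cleaner, phone and screwdriver have not moved. Handing in.

```bash
python3 -c "
from workcell import *
print(hand_in())"
```

```text
the job is handed in; nothing more can be done
None
```

The job is done and was handed in at about 51 s of simulated time. `hand_in()` gives no verdict, so what follows is from my own checks.

- **What I did:** I seated the cover on the tank by its handle. I centred each beaker by gripping it at two right angles, then hung both. Last, I lowered the blue strainer into the large beaker and the yellow one into the small beaker. Every item touched down within about 1 mm of the expected height at 8 N or less before I let go.
- **Final pictures:** The cover lies flat on the rim, both collars lie on the plate, and both strainers stand upright in their beakers with the gripper clear. The bail bars measured (617.5, -206.4) and (611.7, -295.6) mm from the top camera, against beaker centres of about (616.9, -205) and (612.5, -294.5) mm.
- **Left alone:** The tip cleaner, phone and screwdriver moved by at most about 1.5 pixels. I never touched the orange beaker.
- **Checks that were weak or disagreed:**
  - The two cameras differ by 2–3 mm on the strainer bars, which is within tolerance.
  - At the end the red collar was partly hidden behind the strainer, so its fit was poor: the two views differed by 5–6 mm.
  - The tip cleaner and the phone were each detected in only one camera in the final check. The screwdriver was only ever found by the top camera.

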